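# Set up a shaft for a run-out check

## Robot

A 6-joint arm with a two-finger parallel gripper is mounted at the origin on the work surface. World frame = base frame: x ahead of the robot, y to its left, z up, the work surface at z = 0. Lengths are in m, angles in rad, forces in N, time in s.
With the tool pointing down it reaches from about 0.35 to 0.725 m from the base axis. Payload 4.3 kg.
Tool frame: the origin (TCP) lies midway between the tips of the shut fingers; the grasp point (between the pads) lies 19 mm behind it; y points along the fingers, x is the direction in which the jaws open and shut, and the axes are right-handed (so a half turn about y gives the same grasp; the last joint's range is limited). The gripper opens to 85 mm and grips with 20 to 120 N. Pads are 22 mm wide; open, the fingers measure 114 mm over their backs; the gripper's body (76 mm by 85 mm) begins 54 mm behind the grasp point. The pads swing forward as they close: fully open they stand 13 mm farther back than shut.
Start: joints at [1.179, 0.377, 0.081, 1.274, 0, 1.46], TCP at [0.16, 0.552, 0.231] pointing down, gripper open.
Joint ranges: [-2.72, 2.72], [-0.84, 1.66], [-1.02, 1.22], [-1.77, 2.12], [-1.37, 1.28], [-3.14, 3.14]. Speed limits (rad/s): [2.57, 2.57, 3.14, 3.14, 3.14, 3.14].

## Interface

Orientations are given as a unit quaternion [w, x, y, z].
In Python, from workcell import bot gives the robot as it stands.
- The arm moves only by the shell command python3 -m creep 'ROWS'. ROWS is JSON, one flat list of numbers, 5 for each row, row after row: the opening, from 0 (shut) to 1 (fully open), then the shift along the tool's x, y, z in m, then the turn about the tool's y in degrees. In form: [jaw, tx, ty, tz, roll, jaw, tx, ty, tz, roll, ...]. A call has 1 to 5 rows; each row is the pose to reach, as a shift and turn from the pose commanded when the call began, along the tool's axes at that moment; what a row does not reach only later rows make up. A row lasts 1/8 s, in which the tool goes at most 62.5 mm and 10.7 degrees, less where a joint would pass 70% of its speed; a pose out of reach is approached as far as the arm can. A call with a gripper value outside its range is refused whole. The fingers move at their own pace and stop on an object; the grip force is fixed at half the most. Time passes only in rows, so rows that repeat a pose let the fingers close. It gives the time, the measured TCP pose, the force and the opening at its end, in the units of the state.
- bot.observe(): the state, without advancing time (a new reading comes with each control period).
- bot.snapshot(name): name is "scene" or "top" or "wrist"; returns the picture (420x560x3 uint8, red, green, blue); there is no depth.
- bot.camera_info(name): a dict with "fx", "fy", "cx", "cy" (pixels), "position" and "attitude" of the camera in the world. Camera axes: x right, y down, z forward; pixel columns grow to the right and rows downward; lengths in m; the calibration is good to about 2 mm. A picture is of the moment at which its call begins: read the wrist's pose just before it. camera_info takes no time and is no camera call; for the wrist camera it gives the pose at the moment of the call.
- bot.hand_in(): hands the job in, once; it reports no verdict.
The state is a dict: "t": time; "joint_pos": joint angles; "joint_vel": joint speeds; "tau": joint torques, N m; "tool_pos": TCP position; "ee_rot": TCP orientation; "wrist_force": force on the tool from outside, world axes, zero at the start; "ft_torque": the same for the moment, N m; "grip_width": finger opening in m.
Only numpy, scipy, OpenCV 4.12 (cv2) and the standard library are available. Lean on these libraries where they do the work, as an engineer would, in place of code of your own. Each camera call takes 0.05 s, during which the arm holds its last target. There are 200 camera calls.

## Task

Set up the stepped shaft on the surface plate for a run-out check: stand the two V-blocks on the plate and lay the shaft across them, parallel to the plate's long edges, with the middle of each bearing journal in a vee and the threaded tail to the robot's right. Then stand the angle plate on the surface plate as end stop, its flat face square to the shaft's plain left end with a gap of about 5 mm and its foot pointing away, and stand the dial gauge on the plate behind the shaft (on the side away from the robot) with its plunger over the middle of the shaft's thick part. Leave the file where it lies, keep the gauge upright, and let neither the shaft nor the gauge drop.

Things in the scene. Friction and masses are not known exactly. Their poses are not given: they have to be found in the camera images.
- plate: Fixed surface plate, a dark cast-iron slab with a ground top and a lifting handle at each short end (22 mm beyond it): 180 mm in x (depth), 250 mm in y (length), 30 mm thick. Origin at the centre of its underside (top at z = 30 mm); x points away from the robot, y to its left, give or take the yaw. To fit all on it, lay the shaft's middle 40 mm nearer the robot than the plate's centre and 25 mm right of it.
- vblock_a_mid (a point): One of two identical loose steel V-blocks (0.4 kg): 50 mm in x, 32 mm along y, 42 mm high, with a 90 degree vee along y in its top, 20 mm deep and 40 mm wide at the mouth. The point is the block's centre, 21 mm above its underside; z up. Grip it across its 50 mm width (x). Half a turn makes no difference; either block may carry either journal.
- vblock_b_mid (a point): The other V-block, same shape and axes.
- shaft_mid (a point): Loose steel shaft, 0.55 kg, lying; may roll. Point: on the axis, middle of the thick part; x runs along it to the threaded tail. Thick part 28 mm diameter, x = -25 to 25 mm (grip here); journals 22 mm diameter, 25 to 80 mm either side, middles at 50; plain end x = -80; tail 14 mm diameter, x = 80 to 100. Axis 14 mm up on the bench; seated in the vees, 37.6 mm above the blocks' undersides.
- stop_mid (a point): Loose steel angle plate (0.35 kg), an L standing on its foot: upright web 10 mm thick (x), 50 mm wide (y), 60 mm high; the foot, 10 mm thick, runs 30 mm from the web's back towards -x. The point is the web's centre, 30 mm above the underside; x points out of the flat face that must look at the shaft, 5 mm from the point; z up. Grip across the 50 mm width (y).
- gauge_knob (a point): Loose dial gauge stand, 0.7 kg: grey base block, post, arm with a 42 mm dial, black knob on top (22 mm diameter, 40 mm high) to carry it by. Point: knob's centre, on the post's axis, 165 mm above the underside; z up, x from dial to post. Base x = -20 to 40, y = -25 to 25 mm, 45 high; plunger at x = -75 mm, its tip 57 mm above the underside (5 mm clear of the seated shaft).
- file: Flat file with a wooden handle, 200 mm long along x, lying on the bench: leave alone. Origin on the bench near its middle, blade towards +x.
Mind the look-alikes: they are no part of the job. What is shaped like the part that bears shaft_mid but green is not meant.

How it is judged:
By the outcome, as a careful person would: the job done as asked, in the order asked, and still so for the second after the job is handed in, with the robot touching nothing.
It also fails if it takes over 128 s, if anything falls off the work surface, if the arm or the gripper's body presses on something with over 40 N, if the wrist force passes 120 N, or if a joint passes its speed limit or range.

## Working session

There is one attempt and no reset: what is moved stays moved. The work goes in short steps, Python scripts to look and compute and a shell command to move; the robot and the scene stay as the last step left them, time stands still between calls to the robot, and variables do not carry over. Pictures are saved under pics/ and viewed, about 12 in all and at most 16, crops included, and the job is handed in when it is done.

```bash
mkdir -p pics; ls; python3 - <<'E'
from workcell import bot
import cv2
s=bot.observe();print(s)
for n in("scene","top"):
    im=bot.snapshot(n);cv2.imwrite(f"pics/{n}0.png",im[:,:,::-1]);print(n,bot.camera_info(n))
print(bot.camera_info("wrist"))
E
```

```text
pics
{'t': 0.0, 'joint_pos': array([1.17873446e+00, 3.78074591e-01, 7.96194492e-02, 1.27439158e+00,
       1.63319713e-05, 1.46051530e+00]), 'joint_vel': array([ 0.00091946, -0.00052241,  0.0002313 , -0.00035067, -0.00053933,
       -0.00014885]), 'tau': array([-1.86806254e-03, -4.63606346e+01,  2.69873750e+01,  2.09193269e-02,
       -2.49414989e-04, -7.82921035e-06]), 'tool_pos': array([0.15961503, 0.5517194 , 0.23035179]), 'ee_rot': array([-0.56489362,  0.56562191,  0.42420621, -0.42545992]), 'wrist_force': array([-0.42513239, -0.30563914, -0.11906813]), 'ft_torque': array([-0.03791616,  0.03061513,  0.03110946]), 'grip_width': 0.08541169854748404}
scene {'fx': 380.1212256782301, 'fy': 380.1212256782301, 'cx': 283.875879610253, 'cy': 211.16601139391074, 'position': array([ 1.16525873, -0.45600391,  0.91460373]), 'attitude': array([-0.34469194,  0.79905606,  0.45559103, -0.18743985])}
top {'fx': 504.42735179004796, 'fy': 504.42735179004796, 'cx': 281.42050937078585, 'cy': 210.00823405143666, 'position': array([0.31165084, 0.00482241, 1.3363179 ]), 'attitude': array([ 0.03940653, -0.69684136,  0.71477922, -0.04415792])}
{'fx': 343.13302877635556, 'fy': 343.13302877635556, 'cx': 279.8463038972857, 'cy': 215.1718231696109, 'position': array([0.08056283, 0.57467927, 0.37285564]), 'attitude': array([0.12974449, 0.7890409 , 0.59256595, 0.0971927 ])}
```

View pics/scene0.png

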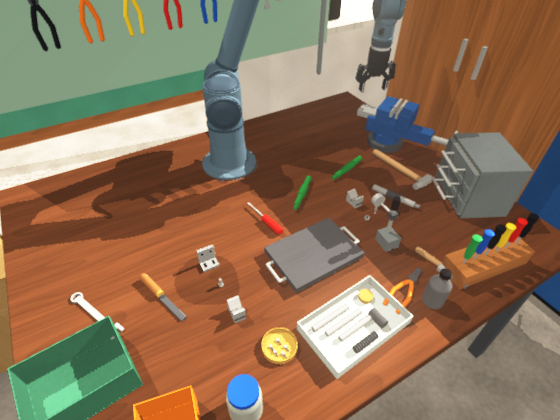

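View pics/top0.png

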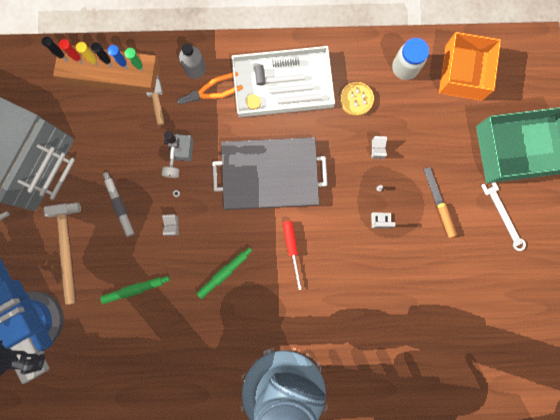

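Top view: plate at (270,173), gauge (175,150), grey shaft-like bar (118,203), green look-alikes (135,290) and (224,273), and small grey blocks at (170,225), (379,148), (382,219). I'll enlarge the last group to tell the V-blocks from the stop.

```bash
python3 - <<'E'
import cv2,numpy as np
t=cv2.imread("pics/top0.png")
c=lambda x,y,w,h:cv2.resize(t[y:y+h,x:x+w],None,fx=4,fy=4,interpolation=cv2.INTER_CUBIC)
a=c(95,125,100,125);b=c(355,125,100,125)
cv2.imwrite("pics/crop1.png",np.hstack([a,b]))
E
```

```text
(no output)
```

View pics/crop1.png

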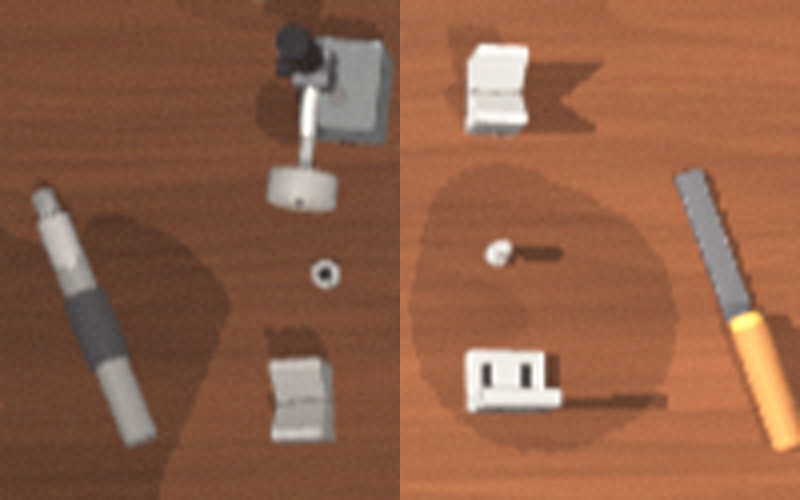

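Crop: the blocks at top px (170,225) and (379,148) have a vee, so they are the V-blocks. (382,219) is the L-shaped stop, with its web towards the robot. The shaft bar at (118,203) is grey with its thin tail at the top (105,173), which matches the description; the green ones at (135,290) and (224,273) are not meant. The file is at (440,200).

```bash
cat > h.py <<'E'
import numpy as np,cv2
from scipy.spatial.transform import Rotation as R
from workcell import bot
rot=lambda q:R.from_quat(np.r_[q[1:],q[0]])
def cast(ci,px,z):
    px=np.atleast_2d(np.float64(px))
    d=np.c_[(px[:,0]-ci["cx"])/ci["fx"],(px[:,1]-ci["cy"])/ci["fy"],np.ones(len(px))]
    d=rot(ci["attitude"]).apply(d);p=ci["position"]
    return p+d*((z-p[2])/d[:,2])[:,None]
def proj(ci,P):
    c=rot(ci["attitude"]).inv().apply(np.atleast_2d(P)-ci["position"])
    return c[:,:2]/c[:,2:]*[ci["fx"],ci["fy"]]+[ci["cx"],ci["cy"]]
def snap(n,name):
    ci=bot.camera_info(n);im=bot.snapshot(n)[:,:,::-1].copy();cv2.imwrite(f"pics/{name}.png",im);return ci,im
def shift(xyz):
    """tool-axis shift to bring TCP to world xyz; also jaw-axis yaw"""
    s=bot.observe();r=rot(s["ee_rot"]);x=r.apply([1,0,0])
    print("t %.2f"%s["t"],"tcp",s["tool_pos"].round(4),"jaw yaw",np.degrees(np.arctan2(x[1],x[0])).round(1),
      "shift",r.inv().apply(np.array(xyz)-s["tool_pos"]).round(4),"y axis",r.apply([0,1,0]).round(3),"w",s["grip_width"].round(4),"F",s["wrist_force"].round(1))
E
python3 - <<'E'
from h import *
t=cv2.imread("pics/top0.png");ci=bot.camera_info("top")
shift([0.4,0,0.2])
hsv=cv2.cvtColor(t,cv2.COLOR_BGR2HSV)
grey=((hsv[...,1]<70)).astype(np.uint8)*255
def blob(x0,y0,x1,y1,z,lo=0,hi=255,op=0):
    m=np.zeros_like(grey);m[y0:y1,x0:x1]=grey[y0:y1,x0:x1]
    m&=cv2.inRange(hsv[...,2],lo,hi)
    if op:m=cv2.morphologyEx(m,cv2.MORPH_OPEN,np.ones((op,op)))
    c=max(cv2.findContours(m,0,1)[0],key=cv2.contourArea)[:,0]
    w=cast(ci,c,z)[:,:2]
    r=cv2.minAreaRect((w*1000).astype(np.float32));return r,cv2.boundingRect(c)
for n,a in dict(plate=(200,125,340,220,.03,0,150,9),va=(158,210,184,240,.042),vb=(366,132,392,162,.042),stop=(366,206,400,232,.03),shaft=(98,165,140,242,.014)).items():
    print(n,blob(*a))
for n,p,z in(("tail",(105,173),.014),("plain",(130,235),.014),("knob",(168.5,137),.185),("webtop",(383.5,225),.06)):print(n,cast(ci,p,z).round(4))
E
```

```text
Traceback (most recent call last):
  File "h.py", line 19, in shift
    "shift",r.inv().apply(np.array(xyz)-s["tool_pos"]).round(4),"y axis",r.apply([0,1,0]).round(3),"w",s["grip_width"].round(4),"F",s["wrist_force"].round(1))
                                                                                                       ^^^^^^^^^^^^^^^^^^^^^
AttributeError: 'float' object has no attribute 'round'
```

```bash
sed -i 's/s\["grip_width"\].round(4)/round(s["grip_width"],4)/' h.py
cat > m.py <<'E'
from h import *
t=cv2.imread("pics/top0.png");ci=bot.camera_info("top")
shift([0.4,0,0.2])
hsv=cv2.cvtColor(t,cv2.COLOR_BGR2HSV)
grey=((hsv[...,1]<90)).astype(np.uint8)*255
def blob(x0,y0,x1,y1,z,lo=0,hi=255,op=0):
    m=np.zeros_like(grey);m[y0:y1,x0:x1]=grey[y0:y1,x0:x1]
    m&=cv2.inRange(hsv[...,2],lo,hi)
    if op:m=cv2.morphologyEx(m,cv2.MORPH_OPEN,np.ones((op,op)))
    c=max(cv2.findContours(m,0,1)[0],key=cv2.contourArea)[:,0]
    w=cast(ci,c,z)[:,:2]
    r=cv2.minAreaRect((w*1000).astype(np.float32));return r,cv2.boundingRect(c)
for n,a in dict(plate=(200,125,340,220,.03,0,150,9),va=(158,210,184,240,.042),vb=(366,132,392,162,.042),stop=(366,206,400,232,.03),shaft=(98,165,140,242,.014)).items():
    print(n,blob(*a))
for n,p,z in(("tail",(105,173),.014),("plain",(130,235),.014),("knob",(168.5,137),.185),("webtop",(383.5,225),.06)):print(n,cast(ci,p,z).round(4))
E
python3 m.py
```

```text
t 0.10 tcp [0.1597 0.5518 0.2305] jaw yaw 73.9 shift [-0.4631  0.0312 -0.3843] y axis [-0.001 -0.002 -1.   ] w 0.0853 F [-0.6 -0.5  0.6]
plate (((533.1414794921875, 101.18692016601562), (94.83409118652344, 117.20516967773438), 88.8402099609375), (222, 164, 37, 45))
va (((435.029541015625, 281.6126708984375), (55.217281341552734, 41.079261779785156), 0.12510564923286438), (162, 214, 17, 22))
vb (((625.5538940429688, -265.0380859375), (39.52015686035156, 59.885250091552734), 87.32417297363281), (371, 136, 16, 23))
stop (((435.2315673828125, -269.5564270019531), (62.70064163208008, 39.26304244995117), 88.55158996582031), (371, 212, 25, 16))
shaft (((497.140869140625, 426.3964538574219), (185.05184936523438, 28.98613166809082), 22.07134437561035), (103, 172, 31, 65))
tail [[0.5794 0.4602 0.014 ]]
plain [[0.4127 0.3922 0.014 ]]
knob [[0.6266 0.2546 0.185 ]]
webtop [[ 0.4183 -0.2641  0.06  ]]
```

```bash
cat > p.py <<'E'
from h import *
t=cv2.imread("pics/top0.png").astype(int);ci=bot.camera_info("top")
m=((t[...,2]-t[...,0])<35).astype(np.uint8)*255
k=np.zeros_like(m);k[125:222,205:335]=m[125:222,205:335]
k=cv2.morphologyEx(k,cv2.MORPH_OPEN,np.ones((15,15)))
c=max(cv2.findContours(k,0,1)[0],key=cv2.contourArea)
r=cv2.minAreaRect(c);print(r,cv2.approxPolyDP(c,4,True)[:,0].tolist())
w=cast(ci,c[:,0],.03)[:,:2]*1000;print(cv2.minAreaRect(w.astype(np.float32)))
cv2.imwrite("pics/plate.png",cv2.resize(np.hstack([t[120:225,200:340].astype(np.uint8),cv2.cvtColor(k,8)[120:225,200:340]]),None,fx=2.8,fy=2.8))
E
python3 p.py
python3 -m creep '[1,0,0,0,10.5,1,0,0,0,21,1,0,0,0,31.5,1,0,0,0,42,1,0,0,0,52.5]'
python3 -c "from h import *;shift([.433,.281,.2])"
```

```text
((269.15423583984375, 173.201904296875), (68.10757446289062, 95.70861053466797), 87.61405944824219) [[314, 138], [222, 142], [223, 207], [317, 204]]
((565.7725830078125, 23.44794464111328), (181.94688415527344, 251.22988891601562), 1.0488910675048828)
t: 0.72
tool_pos: [0.1597, 0.552, 0.2307]
ee_rot: [-0.695, 0.696, 0.129, -0.129]
wrist_force: [-0.6, 0.1, -0.3]
grip_width: 0.0855
t 0.72 tcp [0.1597 0.552  0.2307] jaw yaw 21.0 shift [ 0.158   0.0309 -0.3509] y axis [-0.    -0.001 -1.   ] w 0.0855 F [-0.6  0.1 -0.3]
```

View pics/plate.png

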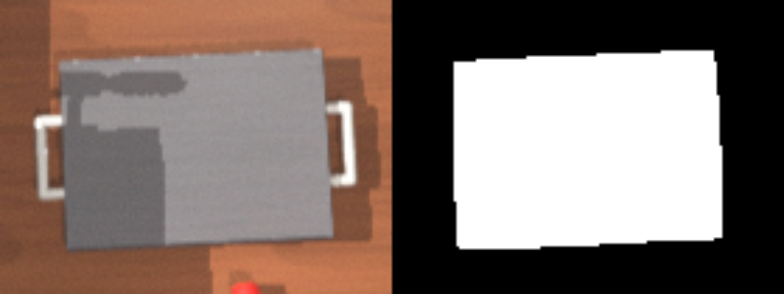

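```bash

python3 -m creep '[1,0.022,0,-0.05,10,1,0.045,0,-0.1,21,1,0.07,0.02,-0.155,21,1,0.095,0.02,-0.21,21,1,0.12,0.02,-0.265,21]'
python3 -c "from h import *;shift([.433,.281,.2])"
```

```text
t: 1.35
tool_pos: [0.3688, 0.3474, 0.2106]
ee_rot: [-0.707, 0.707, 0.002, -0.003]
wrist_force: [0.1, 1.1, 0.2]
grip_width: 0.0858
t 1.35 tcp [0.3688 0.3474 0.2106] jaw yaw 0.4 shift [ 0.0638  0.0106 -0.0668] y axis [-0.001 -0.001 -1.   ] w 0.0858 F [0.1 1.1 0.2]
```

```bash

python3 -m creep '[1,0.032,0.01,-0.034,0,1,0.064,0.01,-0.067,0,1,0.064,0.01,-0.067,0]'
python3 - <<'E'
from h import *
shift([.433,.281,.2])
ci,im=snap("wrist","w1")
for z in (0,.042):print(proj(ci,[[.433-.025,.281-.016,z],[.433+.025,.281+.016,z]]).round(0).tolist())
E
```

```text
t: 1.72
tool_pos: [0.4342, 0.2805, 0.2007]
ee_rot: [-0.707, 0.707, 0.0, -0.001]
wrist_force: [0.2, 0.8, 0.9]
grip_width: 0.0852
t 1.73 tcp [0.4342 0.2805 0.2007] jaw yaw 0.1 shift [-0.0012  0.0007  0.0005] y axis [-0.    -0.001 -1.   ] w 0.0852 F [0.2 0.8 0.9]
[[255.0, 199.0], [303.0, 168.0]]
[[251.0, 211.0], [307.0, 177.0]]
```

View pics/w1.png

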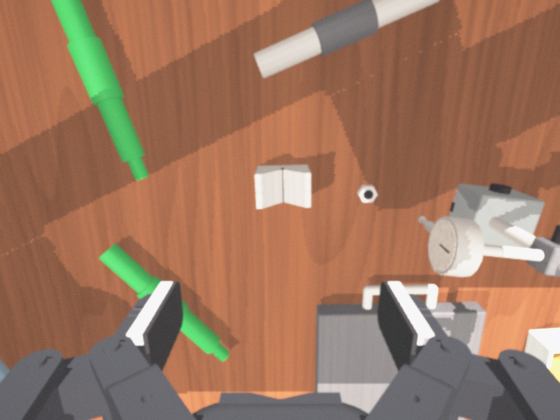

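The V-block sits at wrist px (283,187), turned by a few degrees. Measuring it.

```bash
cat >> h.py <<'E'
def meas(ci,im,P,z,rad=60,dark=False):
    """grey blob nearest the projection of P, its rectangle on plane z in mm"""
    u,v=proj(ci,P)[0];i=im.astype(int)
    m=((i.max(2)-i.min(2)<60)&(i.max(2)>(90))).astype(np.uint8)*255
    k=np.zeros_like(m);cv2.circle(k,(int(u),int(v)),rad,255,-1)
    cs=[c for c in cv2.findContours(cv2.morphologyEx(m&k,2,np.ones((3,3))),0,1)[0] if cv2.contourArea(c)>60]
    for c in cs:
        r=cv2.minAreaRect((cast(ci,c[:,0],z)[:,:2]*1000).astype(np.float32))
        print("px",cv2.boundingRect(c),"mm",np.round(r[0],1),np.round(r[1],1),"ang",round(r[2],1))
E
python3 - <<'E'
from h import *
im=cv2.imread("pics/w1.png");ci=bot.camera_info("wrist")
meas(ci,im,[.437,.286,.042],.042,45)
print(cast(ci,[[257,75],[438,-3],[314,39],[378,8]],.014))
E
```

```text
px (254, 164, 58, 45) mm [435.4 289.9] [51. 40.] ang 1.4
[[0.41225094 0.38465603 0.014     ]
 [0.56435694 0.44540488 0.014     ]
 [0.46199401 0.41361356 0.014     ]
 [0.5150543  0.43722666 0.014     ]]
```

```bash

python3 -m creep '[1,0.001,0.05,0.005,-1.5,1,0.001,0.11,0.005,-1.5,1,0.001,0.165,0.005,-1.5,1,0.001,0.195,0.005,-1.5,1,0.001,0.197,0.005,-1.5]'
python3 -m creep '[0.3,0,0,0,0,0.3,0,0,0,0,0.3,0,0,0,0,0.3,0,0,0,0,0.3,0,0,0,0]'
python3 -m creep '[0.3,0,-0.06,0,0,0.3,0,-0.1,0,0,0.3,0,-0.1,0,0]'
python3 -c "from h import *;shift([.526,.05,.1])"
```

```text
t: 2.4
tool_pos: [0.43, 0.2874, 0.0021]
ee_rot: [-0.706, 0.708, 0.01, -0.014]
wrist_force: [0.1, -0.0, 0.0]
grip_width: 0.0853
t: 3.02
tool_pos: [0.4356, 0.2889, 0.0065]
ee_rot: [0.708, -0.706, -0.013, 0.01]
wrist_force: [0.8, 0.9, 8.1]
grip_width: 0.0492
t: 3.4
tool_pos: [0.4363, 0.2891, 0.1081]
ee_rot: [0.708, -0.706, -0.014, 0.009]
wrist_force: [0.7, 0.3, -3.9]
grip_width: 0.0493
t 3.40 tcp [0.4363 0.2891 0.1081] jaw yaw 1.8 shift [ 0.0819  0.0078 -0.2419] y axis [ 0.007  0.004 -1.   ] w 0.0493 F [ 0.7  0.3 -3.9]
```

```bash

python3 -m creep '[0.3,0.02,-0.02,-0.05,0,0.3,0.04,-0.05,-0.1,0,0.3,0.06,-0.1,-0.15,0,0.3,0.08,-0.1,-0.2,0,0.3,0.082,-0.1,-0.242,0]'
python3 -m creep '[0.3,0,0,0,0,0.3,0,0,0,0]'
python3 - <<'E'
from h import *
shift([.5265,.0478,.15])
ci,im=snap("wrist","w2")
E
```

```text
t: 4.03
tool_pos: [0.5246, 0.046, 0.2037]
ee_rot: [-0.707, 0.707, 0.011, -0.011]
wrist_force: [0.0, -0.3, -4.6]
grip_width: 0.0495
t: 4.28
tool_pos: [0.5221, 0.0487, 0.2027]
ee_rot: [0.707, -0.707, -0.01, 0.012]
wrist_force: [0.4, 0.5, -4.7]
grip_width: 0.0495
t 4.28 tcp [0.5221 0.0487 0.2027] jaw yaw 1.8 shift [ 0.0046  0.0527 -0.0011] y axis [-0.003  0.001 -1.   ] w 0.0495 F [ 0.4  0.5 -4.7]
```

View pics/w2.png

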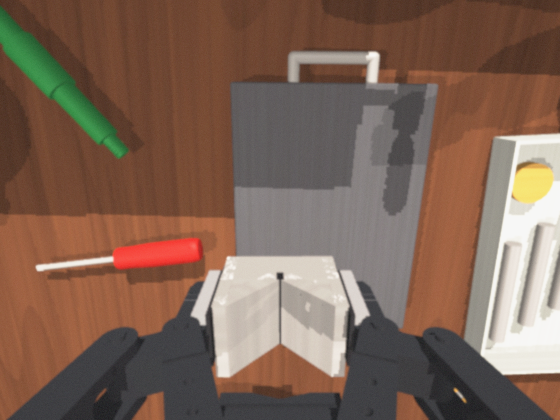

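```bash

python3 - <<'E'
from h import *
ci=bot.camera_info("wrist");im=cv2.imread("pics/w2.png")
print("plate edge",cast(ci,[[231,84],[436,84],[236,250],[410,310]],.03).round(4))
print("block top",cast(ci,[[214,302],[347,302],[218,372],[343,372]],.238).round(4))
print("block bot",cast(ci,[[228,257],[338,257]],.196).round(4))
cv2.imwrite("pics/c2.png",cv2.resize(im[240:390,200:360],None,fx=4,fy=4))
E
```

```text
plate edge [[ 0.4768  0.1429  0.03  ]
 [ 0.6529  0.1486  0.03  ]
 [ 0.4798 -0.0128  0.03  ]
 [ 0.6649 -0.0767  0.03  ]]
block top [[0.4979 0.0612 0.238 ]
 [0.5459 0.0628 0.238 ]
 [0.4986 0.0298 0.238 ]
 [0.5473 0.0314 0.238 ]]
block bot [[0.4969 0.059  0.196 ]
 [0.5495 0.0608 0.196 ]]
```

View pics/c2.png

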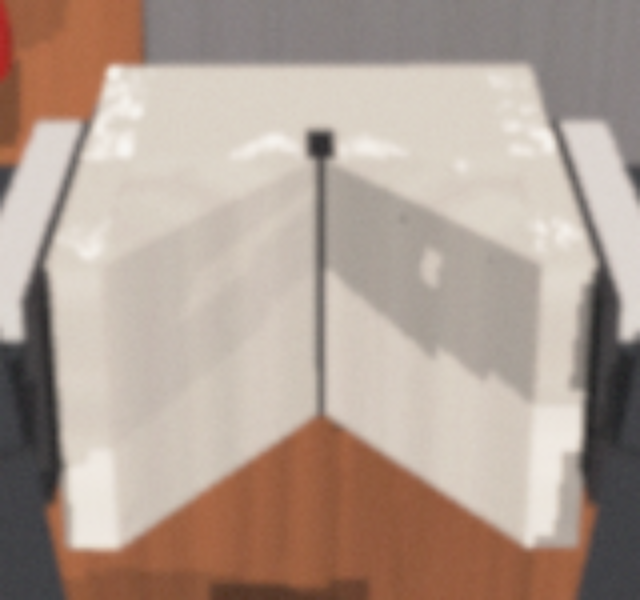

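```bash

python3 - <<'E'
from h import *
ci=bot.camera_info("wrist");im=cv2.imread("pics/w2.png").astype(int)
d=(im[...,2]-im[...,0])
pl=(d<14)
def fit(pts,n):
    w=cast(ci,pts,.03)[:,:2]; vx,vy,x,y=cv2.fitLine(w.astype(np.float32),cv2.DIST_HUBER,0,1e-4,1e-4).ravel()
    if abs(vy)>abs(vx): print(n,"yaw",np.degrees(np.arctan(-vx/vy)).round(2),"x at y=.0235:",(x+vx/vy*(.0235-y)).round(4)); 
    else: print(n,"yaw",np.degrees(np.arctan(vy/vx)).round(2),"y at x=.567:",(y+vy/vx*(.567-x)).round(4))
rows=range(95,245,5)
L=[[np.where(pl[r,215:300])[0][0]+215-.5,r] for r in rows]
Rr=[[np.where(pl[r,300:470])[0][-1]+300.5,r] for r in list(range(100,290,5))]
T=[[c,np.where(pl[72:120,c])[0][0]+72-.5] for c in list(range(240,285,4))+list(range(305,365,4))+list(range(385,425,4))]
print(L[::6],Rr[::6],T[::6])
fit(L,"near");fit(Rr,"far");fit(T,"left")
E
```

```text
[[np.float64(230.5), 95], [np.float64(231.5), 125], [np.float64(232.5), 155], [np.float64(234.5), 185], [np.float64(234.5), 215]] [[np.float64(434.5), 100], [np.float64(430.5), 130], [np.float64(426.5), 160], [np.float64(421.5), 190], [np.float64(417.5), 220], [np.float64(412.5), 250], [np.float64(408.5), 280]] [[240, np.float64(81.5)], [264, np.float64(81.5)], [305, np.float64(82.5)], [329, np.float64(82.5)], [353, np.float64(83.5)], [397, np.float64(83.5)], [421, np.float64(84.5)]]
near yaw 1.37 x at y=.0235: 0.4792
far yaw 1.16 x at y=.0235: 0.6565
left yaw 1.1 y at x=.567: 0.1468
```

```bash

python3 -m creep '[0.3,0.0045,0.05,0.001,0.7,0.3,0.0045,0.1,0.001,0.7,0.3,0.0045,0.145,0.001,0.7,0.3,0.0045,0.145,0.001,0.7,0.3,0.0045,0.145,0.001,0.7]'
python3 -c "from h import *;shift([.5265,.050,.037])"
```

```text
t: 4.95
tool_pos: [0.5286, 0.0503, 0.0606]
ee_rot: [0.707, -0.707, -0.008, 0.007]
wrist_force: [0.3, 0.0, -4.0]
grip_width: 0.0489
t 4.95 tcp [0.5286 0.0503 0.0606] jaw yaw 1.2 shift [-0.0022  0.0236 -0.0003] y axis [ 0.001  0.    -1.   ] w 0.0489 F [ 0.3  0.  -4. ]
```

```bash

python3 -m creep '[0.3,-0.001,0.012,0,0,0.3,-0.001,0.019,0,0,0.3,-0.001,0.022,0,0,0.3,-0.001,0.0225,0,0]'
python3 -m creep '[0.3,0,0,0,0,0.3,0,0,0,0]'
```

```text
t: 5.45
tool_pos: [0.5267, 0.0495, 0.0367]
ee_rot: [0.707, -0.707, -0.007, 0.007]
wrist_force: [0.1, -0.4, -4.5]
grip_width: 0.0494
t: 5.7
tool_pos: [0.527, 0.0495, 0.037]
ee_rot: [0.707, -0.707, -0.007, 0.007]
wrist_force: [-0.0, -0.2, -3.6]
grip_width: 0.0488
```

```bash

python3 -m creep '[0.3,0,0.001,0,0,0.3,0,0.001,0,0]'
python3 -m creep '[0.3,0,0.001,0,0,0.3,0,0.001,0,0]'
```

```text
t: 5.95
tool_pos: [0.5271, 0.0495, 0.0366]
ee_rot: [-0.707, 0.707, 0.007, -0.007]
wrist_force: [-1.8, -0.1, 4.4]
grip_width: 0.0495
t: 6.2
tool_pos: [0.5271, 0.0495, 0.0365]
ee_rot: [-0.707, 0.707, 0.008, -0.007]
wrist_force: [-5.4, -0.5, 12.0]
grip_width: 0.0494
```

```bash

python3 -m creep '[1,0,-0.0015,0,0,1,0,-0.0015,0,0,1,0,-0.0015,0,0,1,0,-0.0015,0,0,1,0,-0.05,0,0]'
python3 -m creep '[1,0,-0.06,0,0,1,0.01,-0.11,-0.02,0,1,0.03,-0.11,-0.08,0,1,0.05,-0.11,-0.14,0,1,0.07,-0.11,-0.2,0]'
python3 -m creep '[1,0.018,0,-0.05,0,1,0.036,0,-0.1,0,1,0.036,0,-0.12,0,1,0.036,0,-0.12,0]'
python3 - <<'E'
from h import *
shift([.63,-.269,.2])
ci,im=snap("wrist","w3")
print(proj(ci,[[.63,-.269,.042]]))
meas(ci,im,[.63,-.269,.042],.042,50)
E
```

```text
t: 6.82
tool_pos: [0.523, 0.0496, 0.0818]
ee_rot: [0.707, -0.707, -0.004, 0.01]
wrist_force: [0.4, -0.4, 0.3]
grip_width: 0.0853
t: 7.45
tool_pos: [0.6007, -0.1486, 0.1949]
ee_rot: [0.707, -0.707, -0.008, 0.007]
wrist_force: [1.1, 0.4, -0.1]
grip_width: 0.0854
t: 7.95
tool_pos: [0.638, -0.2671, 0.194]
ee_rot: [0.707, -0.707, -0.006, 0.007]
wrist_force: [-0.1, 0.6, 0.8]
grip_width: 0.0856
t 7.95 tcp [ 0.638  -0.2671  0.194 ] jaw yaw 1.0 shift [-0.008  -0.006  -0.0018] y axis [-0.001  0.001 -1.   ] w 0.0856 F [-0.1  0.6  0.8]
[[270.93121082 199.35144135]]
px (241, 172, 61, 71) mm [ 629.3 -277.2] [64.  51.8] ang 85.7
```

View pics/w3.png

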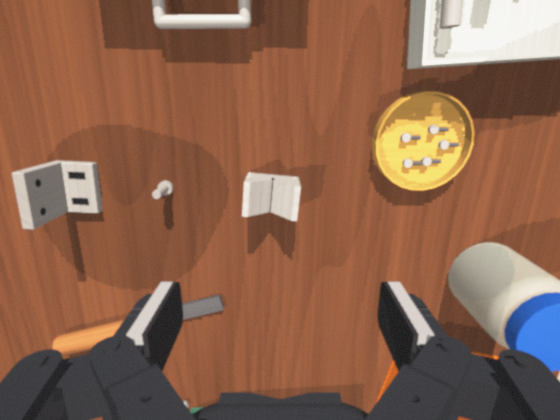

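```bash

python3 - <<'E'
from h import *
im=cv2.imread("pics/w3.png");ci=bot.camera_info("wrist")
i=im.astype(int);print(cast(ci,[[243,215],[299,220],[243,181],[301,184]],.042).round(4))
k=((i[...,0]>120)&(i.max(2)-i.min(2)<70)).astype(np.uint8)*255
m=np.zeros_like(k);m[160:235,230:310]=k[160:235,230:310]
c=max(cv2.findContours(m,0,1)[0],key=cv2.contourArea)[:,0]
print(cv2.boundingRect(c),cv2.minAreaRect((cast(ci,c,.042)[:,:2]*1000).astype(np.float32)))
E
```

```text
[[ 0.6049 -0.2828  0.042 ]
 [ 0.6558 -0.2866  0.042 ]
 [ 0.6054 -0.2514  0.042 ]
 [ 0.6564 -0.2531  0.042 ]]
(241, 172, 60, 50) ((630.0535278320312, -265.13427734375), (41.76055145263672, 51.23838806152344), 85.41937255859375)
```

```bash

python3 -m creep '[1,-0.0065,0.05,-0.001,5.5,1,-0.0065,0.1,-0.001,5.5,1,-0.0065,0.15,-0.001,5.5,1,-0.0065,0.178,-0.001,5.5,1,-0.0065,0.186,-0.001,5.5]'
python3 -m creep '[0.3,0,0,0,0,0.3,0,0,0,0,0.3,0,0,0,0,0.3,0,0,0,0,0.3,0,0,0,0]'
python3 -m creep '[0.3,0,-0.06,0,0,0.3,0,-0.12,0,-2,0.3,0,-0.17,0,-5.5,0.3,0,-0.17,0,-5.5]'
python3 -c "from h import *;shift([.5285,-.053,.15])"
```

```text
t: 8.62
tool_pos: [0.6301, -0.264, 0.0069]
ee_rot: [0.708, -0.706, 0.027, -0.025]
wrist_force: [-0.5, -0.1, 0.1]
grip_width: 0.0855
t: 9.25
tool_pos: [0.6333, -0.2677, 0.0112]
ee_rot: [-0.706, 0.707, -0.026, 0.028]
wrist_force: [-1.5, 1.1, 6.2]
grip_width: 0.0492
t: 9.75
tool_pos: [0.6351, -0.2689, 0.1848]
ee_rot: [-0.705, 0.709, 0.011, -0.004]
wrist_force: [0.6, -0.8, -4.7]
grip_width: 0.0496
t 9.75 tcp [ 0.6351 -0.2689  0.1848] jaw yaw 1.1 shift [-0.1026  0.0327  0.2182] y axis [ 0.01  -0.005 -1.   ] w 0.0496 F [ 0.6 -0.8 -4.7]
```

```bash

python3 -m creep '[0.3,-0.02,0,0.045,0,0.3,-0.04,0,0.09,0,0.3,-0.065,0,0.14,0,0.3,-0.09,0,0.19,0,0.3,-0.103,0,0.218,0]'
python3 -m creep '[0.3,0,0,0,0,0.3,0,0,0,0]'
python3 - <<'E'
from h import *
shift([.5285,-.053,.041])
ci,im=snap("wrist","w4")
for name in("w2","w4"):
    i=cv2.imread(f"pics/{name}.png").astype(int)
    k=((i[...,0]>110)&(i.max(2)-i.min(2)<60)).astype(np.uint8)*255
    m=np.zeros_like(k);m[225:395,213:350]=k[225:395,213:350]
    c=max(cv2.findContours(cv2.morphologyEx(m,2,np.ones((5,5))),0,1)[0],key=cv2.contourArea)[:,0]
    print(name,cv2.boundingRect(c), cv2.approxPolyDP(c,4,True)[:,0].tolist())
E
```

```text
t: 10.38
tool_pos: [0.5212, -0.0487, 0.1765]
ee_rot: [0.708, -0.706, -0.006, 0.009]
wrist_force: [-0.4, 0.3, -4.1]
grip_width: 0.049
t: 10.62
tool_pos: [0.5242, -0.0516, 0.1777]
ee_rot: [0.707, -0.707, -0.007, 0.007]
wrist_force: [-0.1, -0.8, -4.2]
grip_width: 0.0491
t 10.62 tcp [ 0.5242 -0.0516  0.1777] jaw yaw 1.1 shift [ 0.0044  0.1367 -0.0015] y axis [-0.001  0.    -1.   ] w 0.0491 F [-0.1 -0.8 -4.2]
w2 (213, 225, 137, 153) [[236, 225], [237, 254], [227, 257], [221, 273], [213, 270], [213, 281], [218, 282], [213, 297], [216, 375], [229, 377], [279, 343], [276, 273], [282, 272], [281, 343], [330, 376], [343, 376], [349, 225]]
w4 (213, 225, 137, 153) [[232, 225], [233, 249], [223, 268], [213, 270], [213, 377], [218, 367], [231, 367], [280, 334], [327, 366], [342, 366], [349, 262], [335, 262], [332, 252], [349, 251], [349, 225]]
```

```bash

python3 - <<'E'
from h import *
ci=bot.camera_info("wrist")
for h in(.0065,.0105):print(h,cast(ci,[[217,366.5],[343,366.5],[280,334]],.1777-h+np.array([.042])[0]).round(4))
E
```

```text
0.0065 [[ 0.5004 -0.0681  0.2132]
 [ 0.5491 -0.0672  0.2132]
 [ 0.5245 -0.0526  0.2132]]
0.0105 [[ 0.4996 -0.0717  0.2092]
 [ 0.5501 -0.0708  0.2092]
 [ 0.5245 -0.0557  0.2092]]
```

```bash

python3 -m creep '[0.3,0.004,0.05,0.0015,0,0.3,0.004,0.1,0.0015,0,0.3,0.004,0.127,0.0015,0,0.3,0.004,0.127,0.0015,0,0.3,0.004,0.127,0.0015,0]'
python3 -m creep '[0.3,0,0.004,0,0,0.3,0,0.006,0,0,0.3,0,0.006,0,0,0.3,0,0.006,0,0]'
python3 -m creep '[0.3,0,0.002,0,0,0.3,0,0.002,0,0]'
python3 -m creep '[0.3,0,0.001,0,0,0.3,0,0.001,0,0]'
```

```text
t: 11.3
tool_pos: [0.5299, -0.0506, 0.0528]
ee_rot: [-0.707, 0.707, 0.007, -0.006]
wrist_force: [0.3, 0.5, -3.5]
grip_width: 0.0486
t: 11.8
tool_pos: [0.5287, -0.0498, 0.046]
ee_rot: [0.707, -0.707, -0.007, 0.007]
wrist_force: [-0.3, 0.2, -3.5]
grip_width: 0.0489
t: 12.05
tool_pos: [0.5284, -0.0497, 0.0436]
ee_rot: [0.707, -0.707, -0.007, 0.007]
wrist_force: [-0.4, 1.2, -3.7]
grip_width: 0.0491
t: 12.3
tool_pos: [0.5285, -0.0498, 0.0427]
ee_rot: [0.707, -0.707, -0.007, 0.007]
wrist_force: [-0.5, -0.3, -4.1]
grip_width: 0.049
```

```bash

python3 -m creep '[0.3,0,0.0015,0,0,0.3,0,0.0015,0,0]'
python3 -m creep '[0.3,0,0.0015,0,0,0.3,0,0.0015,0,0]'
python3 -m creep '[0.3,0,0.001,0,0,0.3,0,0.001,0,0]'
```

```text
t: 12.55
tool_pos: [0.5287, -0.0498, 0.0413]
ee_rot: [0.707, -0.707, -0.007, 0.007]
wrist_force: [-0.2, -0.1, -4.6]
grip_width: 0.0489
t: 12.8
tool_pos: [0.5287, -0.0498, 0.0412]
ee_rot: [-0.707, 0.707, 0.007, -0.007]
wrist_force: [-4.7, 0.6, 7.4]
grip_width: 0.0492
t: 13.05
tool_pos: [0.5287, -0.0498, 0.0412]
ee_rot: [-0.707, 0.707, 0.008, -0.007]
wrist_force: [-7.5, 2.0, 16.0]
grip_width: 0.0492
```

```bash

python3 -m creep '[1,0,-0.0025,0,0,1,0,-0.0025,0,0,1,0,-0.0025,0,0,1,0,-0.0025,0,0,1,0,-0.05,0,0]'
python3 -m creep '[1,0,-0.05,0,0,1,0,-0.11,0.02,-10,1,-0.01,-0.11,0.08,-20,1,-0.01,-0.11,0.14,-30,1,-0.01,-0.11,0.2,-40]'
python3 -c "from h import *;shift([.488,.424,.2])"
```

```text
t: 13.68
tool_pos: [0.5249, -0.049, 0.0857]
ee_rot: [0.708, -0.706, -0.004, 0.01]
wrist_force: [0.9, -0.5, -0.7]
grip_width: 0.0858
t: 14.3
tool_pos: [0.5145, 0.1516, 0.199]
ee_rot: [-0.661, 0.661, 0.25, -0.25]
wrist_force: [0.3, -0.3, 0.3]
grip_width: 0.0855
t 14.30 tcp [0.5145 0.1516 0.199 ] jaw yaw 41.4 shift [ 0.1605 -0.001   0.2217] y axis [ 0.001  0.    -1.   ] w 0.0855 F [ 0.3 -0.3  0.3]
```

```bash

python3 -m creep '[1,0.032,0,0.045,-10,1,0.065,0,0.09,-21,1,0.097,0,0.134,-31,1,0.13,0,0.178,-42,1,0.16,0,0.222,-52]'
python3 -m creep '[1,0,0,0,-10,1,0,0,0,-20,1,0,0,0,-20]'
python3 - <<'E'
from h import *
shift([.488,.424,.2])
ci,im=snap("wrist","w5")
print(proj(ci,[[.488,.424,.014]]))
E
```

```text
t: 14.92
tool_pos: [0.4886, 0.4242, 0.1984]
ee_rot: [0.484, -0.485, -0.515, 0.515]
wrist_force: [0.7, -0.1, -0.5]
grip_width: 0.0852
t: 15.3
tool_pos: [0.4887, 0.4225, 0.1983]
ee_rot: [0.39, -0.39, -0.59, 0.59]
wrist_force: [0.2, -0.5, 0.4]
grip_width: 0.0851
t 15.30 tcp [0.4887 0.4225 0.1983] jaw yaw 113.1 shift [ 0.0016 -0.0017  0.0001] y axis [-0.001 -0.    -1.   ] w 0.0851 F [ 0.2 -0.5  0.4]
[[281.51879089 187.9637593 ]]
```

View pics/w5.png

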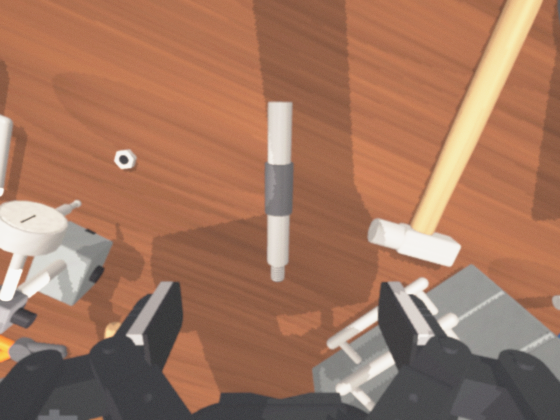

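```bash

python3 - <<'E'
from h import *
ci=bot.camera_info("wrist")
p=cast(ci,[[281,102],[277.5,280],[279,164.5],[279,215]],.014)
print(p.round(4));d=p[1]-p[0];print("len",np.linalg.norm(d),"yaw",np.degrees(np.arctan2(d[1],d[0])), "mid",p[0]+d/np.linalg.norm(d)*.08,(p[2]+p[3])/2)
shift((p[2]+p[3])/2)
E
```

```text
[[0.4148 0.3921 0.014 ]
 [0.5834 0.4596 0.014 ]
 [0.4678 0.4126 0.014 ]
 [0.5149 0.4325 0.014 ]]
len 0.18162836899028453 yaw 21.816802675453054 mid [0.48902401 0.42187652 0.014     ] [0.49134517 0.42252818 0.014     ]
t 15.35 tcp [0.4888 0.4223 0.1984] jaw yaw 113.0 shift [-0.0008  0.1844 -0.0025] y axis [-0.001 -0.    -1.   ] w 0.0851 F [-0.4 -0.8 -0. ]
```

```bash

python3 -m creep '[1,-0.001,0.05,-0.001,1,1,-0.001,0.1,-0.001,1,1,-0.001,0.15,-0.001,1,1,-0.001,0.185,-0.001,1,1,-0.001,0.196,-0.001,1]'
python3 -m creep '[0.1,0,0,0,0,0.1,0,0,0,0,0.1,0,0,0,0,0.1,0,0,0,0,0.1,0,0,0,0]'
python3 -m creep '[0.1,0,0,0,0,0.1,0,0,0,0,0.1,0,-0.01,0,0,0.1,0,-0.02,0,0,0.1,0,-0.02,0,0]'
```

```text
t: 15.98
tool_pos: [0.4884, 0.4202, 0.0001]
ee_rot: [0.396, -0.395, -0.585, 0.588]
wrist_force: [-0.9, -0.3, 0.6]
grip_width: 0.0858
t: 16.6
tool_pos: [0.4918, 0.4227, 0.0049]
ee_rot: [-0.394, 0.395, 0.588, -0.585]
wrist_force: [0.0, -0.8, 6.2]
grip_width: 0.0255
t: 17.23
tool_pos: [0.4906, 0.4222, 0.0236]
ee_rot: [-0.395, 0.395, 0.587, -0.586]
wrist_force: [-0.3, -0.8, -5.0]
grip_width: 0.0259
```

```bash

python3 -m creep '[0.1,0,0.01,0,0,0.1,0,0.016,0,0,0.1,0,0.018,0,0,0.1,0,0.018,0,0]'
python3 -m creep '[1,0,0,0,0,1,0,0,0,0,1,0,0,0,0,1,0,0.002,0,0,1,0,0.002,0,0]'
python3 -c "from h import *;shift([.49,.422,-.001])"
```

```text
t: 17.73
tool_pos: [0.4893, 0.4212, 0.005]
ee_rot: [0.395, -0.394, -0.586, 0.587]
wrist_force: [-3.9, -3.7, 3.7]
grip_width: 0.026
t: 18.35
tool_pos: [0.4902, 0.4218, 0.0026]
ee_rot: [0.395, -0.395, -0.587, 0.587]
wrist_force: [-0.3, 0.4, -0.9]
grip_width: 0.0856
t 18.35 tcp [0.4902 0.4218 0.0026] jaw yaw 112.2 shift [0.0002 0.0036 0.0001] y axis [-0. -0. -1.] w 0.0856 F [-0.3  0.4 -0.9]
```

```bash

python3 -m creep '[1,0,0.0035,0,0,1,0,0.0035,0,0]'
python3 -m creep '[0.1,0,0,0,0,0.1,0,0,0,0,0.1,0,0,0,0,0.1,0,0,0,0,0.1,0,0,0,0]'
python3 -m creep '[0.1,0,-0.008,0,0,0.1,0,-0.02,0,0,0.1,0,-0.02,0,0]'
```

```text
t: 18.6
tool_pos: [0.4899, 0.4217, -0.0012]
ee_rot: [0.395, -0.395, -0.587, 0.587]
wrist_force: [0.4, -0.7, -1.1]
grip_width: 0.0856
t: 19.23
tool_pos: [0.4908, 0.4221, 0.0]
ee_rot: [-0.394, 0.395, 0.587, -0.586]
wrist_force: [-0.4, -1.6, 5.7]
grip_width: 0.026
t: 19.6
tool_pos: [0.4908, 0.4224, 0.0202]
ee_rot: [-0.394, 0.395, 0.587, -0.586]
wrist_force: [0.2, 0.2, -6.7]
grip_width: 0.0261
```

```bash

python3 -m creep '[0.1,0,-0.04,0,0,0.1,0,-0.1,0,0,0.1,0,-0.16,0,0,0.1,0,-0.21,0,0,0.1,0,-0.23,0,0]'
python3 -m creep '[0.1,0,0,0,9,0.1,0,0,0,19,0.1,0,0,0,29,0.1,0,0,0,39,0.1,0,0,0,49]'
python3 -m creep '[0.1,0,0,0,10,0.1,0,0,0,20,0.1,0,0,0,30,0.1,0,0,0,40,0.1,0,0,0,50]'
python3 -m creep '[0.1,0,0,0,8,0.1,0,0,0,12,0.1,0,0,0,12]'
python3 -c "from h import *;shift([.5275,-.003,.25])"
```

```text
t: 20.23
tool_pos: [0.4914, 0.4227, 0.2534]
ee_rot: [-0.394, 0.395, 0.589, -0.585]
wrist_force: [0.9, 1.2, -5.5]
grip_width: 0.026
t: 20.85
tool_pos: [0.4899, 0.4217, 0.2486]
ee_rot: [0.603, -0.603, -0.368, 0.369]
wrist_force: [0.2, -0.3, -6.0]
grip_width: 0.0262
t: 21.48
tool_pos: [0.4899, 0.4216, 0.2486]
ee_rot: [-0.702, 0.703, 0.079, -0.079]
wrist_force: [-0.1, -0.2, -5.7]
grip_width: 0.0262
t: 21.85
tool_pos: [0.4899, 0.4217, 0.2487]
ee_rot: [-0.707, 0.707, 0.007, -0.008]
wrist_force: [0.4, 0.1, -5.9]
grip_width: 0.0263
t 21.85 tcp [0.4899 0.4217 0.2487] jaw yaw 1.2 shift [ 0.0286 -0.0011 -0.4254] y axis [-0.001 -0.001 -1.   ] w 0.0263 F [ 0.4  0.1 -5.9]
```

```bash

python3 -m creep '[0.1,0.003,0,-0.045,0,0.1,0.007,0,-0.1,0,0.1,0.01,0,-0.155,0,0.1,0.014,0,-0.21,0,0.1,0.018,0,-0.265,0]'
python3 -m creep '[0.1,0.004,0,-0.055,0,0.1,0.008,0,-0.11,0,0.1,0.0105,0,-0.15,0,0.1,0.0105,0,-0.16,0,0.1,0.0105,0,-0.16,0]'
python3 - <<'E'
from h import *
shift([.5275,-.003,.12])
ci,im=snap("wrist","w6")
ci,im=snap("top","t6")
E
```

```text
t: 22.48
tool_pos: [0.5134, 0.1556, 0.2493]
ee_rot: [0.707, -0.707, -0.008, 0.008]
wrist_force: [1.1, 0.5, -5.2]
grip_width: 0.0259
t: 23.1
tool_pos: [0.5271, -0.0027, 0.2492]
ee_rot: [0.707, -0.707, -0.007, 0.007]
wrist_force: [0.4, 0.5, -6.1]
grip_width: 0.0265
t 23.10 tcp [ 0.5271 -0.0027  0.2492] jaw yaw 1.1 shift [ 0.0004  0.1292 -0.0004] y axis [-0.     0.001 -1.   ] w 0.0265 F [ 0.4  0.5 -6.1]
```

View pics/w6.png

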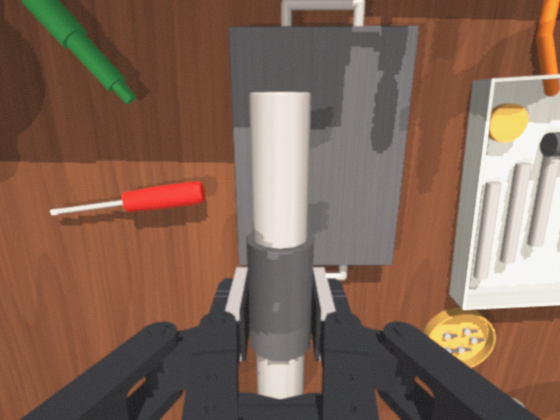

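```bash

python3 - <<'E'
from h import *
ci=bot.camera_info("wrist");im=cv2.imread("pics/w6.png")
print("block px",proj(ci,[[.5015,.063,.072],[.5515,.063,.072],[.5015,.031,.072],[.5515,.063,.03]]).round())
print("end",cast(ci,[[280,93]],.263),"axis",cast(ci,[[280,97],[281,230]],.277),"shoulder",cast(ci,[[280,237]],.274))
i=im.astype(int)
print([(r,np.where((i[r,200:350,0]>130))[0][[0,-1]]+200) for r in(110,150,200)])
t=cv2.imread("pics/t6.png");cv2.imwrite("pics/c6.png",cv2.resize(t[120:225,190:350],None,fx=4,fy=4,interpolation=2))
E
```

```text
block px [[253. 120.]
 [308. 121.]
 [253. 156.]
 [305. 119.]]
end [[0.52518546 0.08284447 0.263     ]] axis [[0.52519096 0.08138273 0.277     ]
 [0.52649211 0.03642235 0.277     ]] shoulder [[0.5262221  0.03249863 0.274     ]]
[(110, array([251, 309])), (150, array([252, 308])), (200, array([253, 307]))]
```

View pics/c6.png

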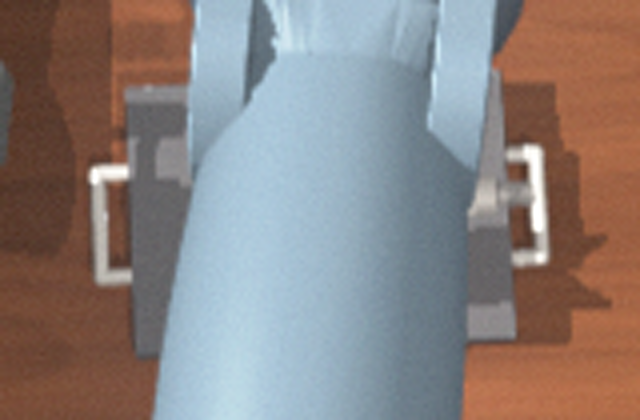

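```bash

python3 - <<'E'
from h import *
s=bot.observe();ci=bot.camera_info("wrist");im=cv2.imread("pics/w6.png").astype(int)
print("cam",ci["position"].round(4),"fwd",rot(ci["attitude"]).apply([0,0,1]).round(3),s["tool_pos"].round(4))
g=im[...,0]
print("col279 end",g[85:102,279],"sh",g[222:250,279]);print("sh sides",g[225:260,250],g[225:260,311])
for z in(.245,.25,.255,.26,.265):  # axis height
    w=cast(ci,[[251,150],[308.5,150]],z); e=cast(ci,[[280,92.5]],z)[0]
    print(z,"dia",np.linalg.norm(w[1]-w[0]).round(4),"end y",e[1].round(4),"shoulder top",[cast(ci,[[280,r]],z+.014)[0,1].round(4) for r in(232,235,238)])
E
```

```text
cam [0.525  0.0804 0.3917] fwd [ 0.008 -0.317 -0.948] [ 0.5271 -0.0014  0.2493]
col279 end [ 89  90  90  88  90  96 133 198 232 232 227 225 225 225 225 224 224] sh [225 225 226 226 226 225 226 225 226 224 225 227 225 227 225 226 225 225
 224 225 226 224 224 224 221 213 172 126]
sh sides [120 121 124 124 123 123 121 116 113 110 106 104 106 106 105 103 104 105
 105  96  82  76  71  70  69  74  69  70  68  72  70  67  71  71  69] [103 104 106 103 105 101 103 105 103 102 105 105 107 107 107 106 108 108
 101  95  93  91  89  92  92  89  85  86  90  88  90  87  89  84  86]
0.245 dia 0.0244 end y 0.0834 shoulder top [np.float64(0.0286), np.float64(0.0273), np.float64(0.026)]
0.25 dia 0.0235 end y 0.0833 shoulder top [np.float64(0.0306), np.float64(0.0293), np.float64(0.028)]
0.255 dia 0.0227 end y 0.0832 shoulder top [np.float64(0.0325), np.float64(0.0313), np.float64(0.0301)]
0.26 dia 0.0219 end y 0.0831 shoulder top [np.float64(0.0345), np.float64(0.0333), np.float64(0.0321)]
0.265 dia 0.0211 end y 0.083 shoulder top [np.float64(0.0364), np.float64(0.0353), np.float64(0.0342)]
```

```bash

python3 -m creep '[0.1,0.0005,0.04,-0.0045,0,0.1,0.0005,0.1,-0.0045,0,0.1,0.0005,0.15,-0.0045,0,0.1,0.0005,0.172,-0.0045,0,0.1,0.0005,0.172,-0.0045,0]'
python3 -m creep '[0.1,0,0.006,0,0,0.1,0,0.012,0,0,0.1,0,0.012,0,0,0.1,0,0.012,0,0]'
python3 -m creep '[0.1,0,0.004,0,0,0.1,0,0.004,0,0,0.1,0,0.004,0,0]'
python3 -m creep '[0.1,0,0.002,0,0,0.1,0,0.002,0,0]'
```

```text
t: 23.82
tool_pos: [0.5257, -0.0053, 0.0754]
ee_rot: [0.707, -0.707, -0.006, 0.01]
wrist_force: [-0.8, -0.5, -5.4]
grip_width: 0.0261
t: 24.32
tool_pos: [0.5283, -0.007, 0.0658]
ee_rot: [0.707, -0.707, -0.007, 0.007]
wrist_force: [0.1, -1.1, -6.3]
grip_width: 0.0258
t: 24.7
tool_pos: [0.5278, -0.007, 0.0612]
ee_rot: [0.707, -0.707, -0.007, 0.007]
wrist_force: [0.4, 0.4, -6.9]
grip_width: 0.026
t: 24.95
tool_pos: [0.5278, -0.007, 0.0591]
ee_rot: [0.707, -0.707, -0.007, 0.007]
wrist_force: [1.2, 0.6, -7.1]
grip_width: 0.0264
```

```bash

python3 -m creep '[0.1,0,0.0015,0,0,0.1,0,0.0015,0,0]'
python3 -m creep '[0.1,0,0.0015,0,0,0.1,0,0.0015,0,0]'
python3 -m creep '[0.1,0,0.0015,0,0,0.1,0,0.0015,0,0]'
```

```text
t: 25.2
tool_pos: [0.5278, -0.0069, 0.0576]
ee_rot: [0.707, -0.707, -0.007, 0.007]
wrist_force: [0.3, 0.2, -5.3]
grip_width: 0.0259
t: 25.45
tool_pos: [0.5278, -0.0069, 0.0561]
ee_rot: [0.707, -0.707, -0.007, 0.007]
wrist_force: [0.1, 0.2, -5.6]
grip_width: 0.0263
t: 25.7
tool_pos: [0.5277, -0.0069, 0.0546]
ee_rot: [0.707, -0.707, -0.007, 0.007]
wrist_force: [-1.0, 0.6, -5.5]
grip_width: 0.0258
```

```bash

python3 -m creep '[0.1,0,0.001,0,0,0.1,0,0.001,0,0]'
python3 -m creep '[0.1,0,0.0015,0,0,0.1,0,0.0015,0,0]'
python3 -m creep '[0.1,0,0.001,0,0,0.1,0,0.001,0,0]'
```

```text
t: 25.95
tool_pos: [0.5281, -0.007, 0.0539]
ee_rot: [0.707, -0.707, -0.007, 0.007]
wrist_force: [-0.2, 0.7, -5.3]
grip_width: 0.0263
t: 26.2
tool_pos: [0.5282, -0.0069, 0.0537]
ee_rot: [0.707, -0.707, -0.007, 0.007]
wrist_force: [-4.0, 1.0, 6.1]
grip_width: 0.026
t: 26.45
tool_pos: [0.5283, -0.0069, 0.0536]
ee_rot: [-0.707, 0.707, 0.008, -0.006]
wrist_force: [-7.2, 1.1, 12.4]
grip_width: 0.0261
```

```bash

python3 -m creep '[1,0,-0.002,0,0,1,0,-0.002,0,0,1,0,-0.002,0,0,1,0,-0.002,0,0,1,0,-0.03,0,0]'
python3 -m creep '[1,0,-0.06,0,0,1,0,-0.12,0,0,1,0,-0.14,0,0,1,0,-0.14,0,0]'
python3 - <<'E'
from h import *
shift([.5275,-.003,.2])
ci,im=snap("wrist","w7");print(proj(ci,[[.5275,-.003,.0676],[.5265,.047,.072],[.5285,-.053,.072],[.526,.077,.0676],[.5293,-.103,.0676]]).round())
E
```

```text
t: 27.08
tool_pos: [0.5256, -0.0067, 0.0794]
ee_rot: [0.707, -0.707, -0.005, 0.009]
wrist_force: [-0.2, -0.4, 0.4]
grip_width: 0.0851
t: 27.58
tool_pos: [0.5294, -0.0072, 0.2231]
ee_rot: [-0.707, 0.707, 0.009, -0.006]
wrist_force: [0.1, -0.7, -0.7]
grip_width: 0.0852
t 27.57 tcp [ 0.5294 -0.0072  0.2231] jaw yaw 1.2 shift [-0.0019  0.023   0.0042] y axis [ 0.004 -0.    -1.   ] w 0.0852 F [ 0.1 -0.7 -0.7]
[[277. 192.]
 [277. 135.]
 [277. 245.]
 [277.  97.]
 [277. 290.]]
```

View pics/w7.png

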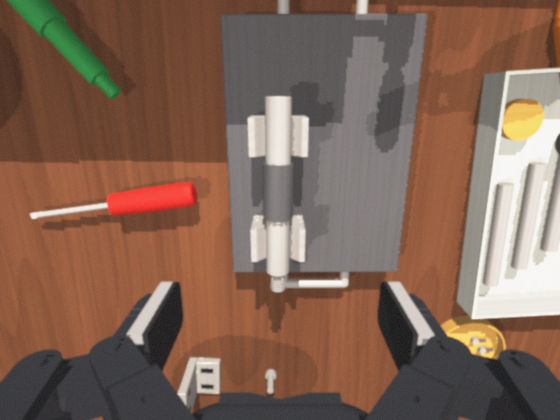

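```bash

python3 - <<'E'
from h import *
ci=bot.camera_info("wrist");im=cv2.imread("pics/w7.png")
g=im[...,0].astype(int)
for n,c,a,b in(("L",254,105,170),("L",300,105,170),("R",256,205,275),("R",300,205,275)):
    rr=np.where(g[a:b,c]>130)[0]+a;print(n,c,rr[0],rr[-1],cast(ci,[[c,rr[-1]+.5]],.072)[0,:2].round(4))
rr=np.where(g[85:120,279]>150)[0]+85;print("end",cast(ci,[[279,rr[0]-.5]],.0676)[0].round(4))
d=np.where(g[150:235,279]<130)[0]+150;print("thick",d[0],d[-1],cast(ci,[[279,d[0]-.5],[279,d[-1]+.5]],.0816)[:,1].round(4))
d=np.where(g[262:305,279]>110)[0]+262;print("tailtip",cast(ci,[[279,d[-1]+.5]],.0676))
# plate far/right edges
d=(im[...,2].astype(int)-g)
E
```

```text
L 254 115 157 [0.5058 0.0283]
L 300 115 156 [0.5448 0.0299]
R 256 214 261 [ 0.5072 -0.0692]
R 300 214 261 [ 0.5485 -0.0684]
end [0.5261 0.0784 0.0676]
thick 167 220 [ 0.0228 -0.0246]
tailtip [[ 0.52948164 -0.10466616  0.0676    ]]
```

The shaft lies in both vees: thick part at rows 167-220 centred on col 279, plain end at row 97, tail at row 290, and the blocks sit mid-journal to about 1.5 mm. Next is the stop.

```bash

python3 -m creep '[1,-0.02,0,-0.05,-10,1,-0.042,0,-0.1,-20,1,-0.065,0,-0.15,-30,1,-0.085,0,-0.2,-40,1,-0.109,0,-0.257,-50]'
python3 -m creep '[1,0,0,0,-10,1,0,0,0,-20,1,0,0,0,-30,1,0,0,0,-39,1,0,0,0,-39]'
python3 - <<'E'
from h import *
shift([.418,-.264,.2])
ci,im=snap("wrist","w8");print(proj(ci,[[.418,-.264,.06]]).round())
E
```

```text
t: 28.25
tool_pos: [0.4273, -0.2553, 0.2189]
ee_rot: [0.642, -0.64, -0.298, 0.299]
wrist_force: [1.6, -1.0, 0.2]
grip_width: 0.0853
t: 28.88
tool_pos: [0.428, -0.2539, 0.2191]
ee_rot: [0.508, -0.505, -0.493, 0.493]
wrist_force: [-0.5, 0.2, -0.1]
grip_width: 0.0849
t 28.88 tcp [ 0.428  -0.2539  0.2191] jaw yaw 88.5 shift [-0.0104  0.0191  0.0097] y axis [-0.003  0.003 -1.   ] w 0.0849 F [-0.5  0.2 -0.1]
[[268. 185.]]
```

View pics/w8.png

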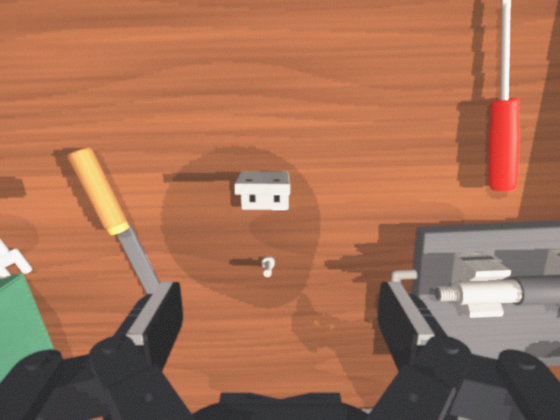

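```bash

python3 - <<'E'
from h import *
ci=bot.camera_info("wrist");im=cv2.imread("pics/w8.png");g=im[...,0].astype(int)
for c in(240,264,286):print(c,g[166:216,c].tolist())
for r in(188,192):
    q=np.where(g[r,200:330]>110)[0]+200;print(r,q[0],q[-1],cast(ci,[[q[0]-.5,r],[q[-1]+.5,r]],.06)[:,:2].round(4).tolist())
E
```

```text
240 [73, 74, 75, 71, 77, 80, 84, 95, 109, 117, 120, 122, 123, 125, 123, 126, 135, 172, 220, 234, 235, 234, 232, 231, 230, 230, 229, 219, 178, 129, 106, 105, 106, 103, 102, 100, 97, 92, 89, 86, 86, 91, 92, 83, 80, 75, 78, 76, 75, 76]
264 [76, 73, 76, 77, 78, 97, 116, 121, 120, 122, 119, 119, 123, 122, 122, 123, 130, 158, 209, 229, 234, 234, 233, 232, 232, 231, 231, 228, 226, 229, 233, 233, 234, 234, 234, 233, 233, 233, 232, 233, 234, 233, 223, 177, 108, 75, 76, 74, 74, 71]
286 [70, 72, 72, 78, 87, 108, 128, 127, 125, 127, 128, 123, 124, 124, 125, 122, 124, 151, 199, 228, 233, 233, 235, 234, 234, 234, 235, 239, 240, 234, 232, 233, 233, 234, 232, 230, 228, 231, 232, 231, 233, 234, 228, 197, 122, 75, 77, 73, 70, 72]
188 234 290 [[0.4203, -0.2954], [0.4218, -0.2438]]
192 234 290 [[0.424, -0.2956], [0.4255, -0.2439]]
```

```bash

python3 -m creep '[1,-0.016,0.05,0.006,0,1,-0.016,0.1,0.006,0,1,-0.016,0.15,0.006,0,1,-0.016,0.2,0.006,0,1,-0.016,0.211,0.006,0]'
python3 -m creep '[0.3,0,0,0,0,0.3,0,0,0,0,0.3,0,0,0,0,0.3,0,0,0,0,0.3,0,0,0,0]'
python3 -m creep '[0.3,0,-0.05,0,0,0.3,0,-0.11,0,0,0.3,0,-0.17,0,0,0.3,0,-0.19,0,0,0.3,0,-0.19,0,0]'
python3 -c "from h import *;shift([.526,.062,.2])"
```

```text
t: 29.55
tool_pos: [0.4195, -0.2679, 0.0068]
ee_rot: [0.51, -0.504, -0.493, 0.493]
wrist_force: [0.3, -0.5, 0.8]
grip_width: 0.0853
t: 30.18
tool_pos: [0.4244, -0.2718, 0.0124]
ee_rot: [-0.505, 0.508, 0.494, -0.493]
wrist_force: [-0.7, 0.7, 7.1]
grip_width: 0.0493
t: 30.8
tool_pos: [0.4238, -0.2716, 0.2025]
ee_rot: [-0.505, 0.508, 0.494, -0.493]
wrist_force: [0.4, 0.2, -2.8]
grip_width: 0.0492
t 30.80 tcp [ 0.4238 -0.2716  0.2025] jaw yaw 88.6 shift [ 0.3361  0.0019 -0.0937] y axis [ 0.004 -0.003 -1.   ] w 0.0492 F [ 0.4  0.2 -2.8]
```

```bash

python3 -m creep '[0.3,0.04,-0.01,-0.01,-8,0.3,0.095,-0.02,-0.025,-18,0.3,0.15,-0.03,-0.04,-28,0.3,0.2,-0.03,-0.052,-38,0.3,0.25,-0.03,-0.064,-48]'
python3 -c "from h import *;shift([.526,.092,.22])"
```

```text
t: 31.42
tool_pos: [0.4921, -0.0205, 0.2284]
ee_rot: [0.261, -0.259, -0.657, 0.658]
wrist_force: [0.8, -0.3, -3.8]
grip_width: 0.049
t 31.43 tcp [ 0.4921 -0.0205  0.2284] jaw yaw 136.9 shift [ 0.0521  0.0084 -0.1053] y axis [-0.003  0.    -1.   ] w 0.049 F [ 0.8 -0.3 -3.8]
```

```bash

python3 -m creep '[0.3,0.015,0,-0.03,-10,0.3,0.033,0,-0.065,-20,0.3,0.045,0,-0.09,-30,0.3,0.052,0,-0.105,-40,0.3,0.052,0,-0.105,-44.2]'
python3 -m creep '[0.3,0,0.07,0,0,0.3,0,0.085,0,0,0.3,0,0.085,0,0]'
python3 - <<'E'
from h import *
shift([.526,.0905,.1])
ci,im=snap("wrist","w9")
print(proj(ci,[[.526,.0785,.0676],[.5275,-.003,.0676]]))
E
```

```text
t: 32.05
tool_pos: [0.5263, 0.0909, 0.2278]
ee_rot: [0.005, -0.008, 0.707, -0.707]
wrist_force: [0.4, -0.2, -3.3]
grip_width: 0.0493
t: 32.42
tool_pos: [0.5237, 0.0895, 0.1414]
ee_rot: [-0.002, 0.008, -0.707, 0.707]
wrist_force: [0.2, 0.5, -3.2]
grip_width: 0.0491
t 32.42 tcp [0.5237 0.0895 0.1414] jaw yaw -179.2 shift [-0.0027  0.0413 -0.001 ] y axis [-0.009 -0.    -1.   ] w 0.0491 F [ 0.2  0.5 -3.2]
[[275.62100481 212.6740637 ]
 [274.24690653  80.81802507]]
```

View pics/w9.png

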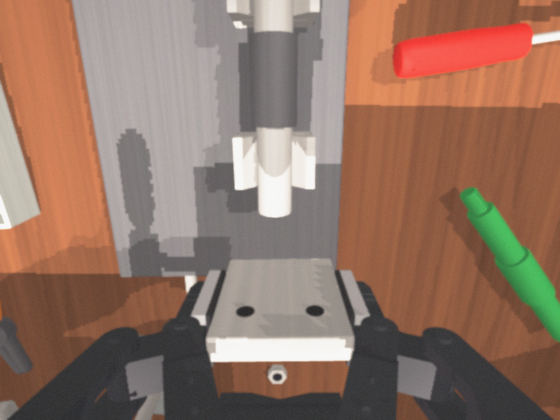

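```bash

python3 - <<'E'
from h import *
ci=bot.camera_info("wrist");im=cv2.imread("pics/w9.png");g=im[...,0].astype(int)
print("tcp",bot.observe()["tool_pos"].round(4))
for c in(240,255,300,320):print(c,g[250:268,c].tolist(),g[330:346,c].tolist(),g[350:364,c].tolist())
print("end",g[205:225,275].tolist())
print("face bottom",cast(ci,[[227,260],[333,260]],.129).round(4),"face top",cast(ci,[[210,339],[350,339]],.189).round(4))
print("end",cast(ci,[[275,216]],.06).round(4),cast(ci,[[275,216]],.0676).round(4))
print("plate left edge",cast(ci,[[122,276],[330,276]],.03).round(4))
E
```

```text
tcp [0.5255 0.0896 0.1435]
240 [119, 118, 117, 116, 115, 117, 117, 116, 120, 132, 151, 154, 158, 153, 154, 152, 155, 156] [146, 147, 147, 145, 146, 152, 159, 183, 216, 237, 245, 247, 246, 245, 244, 245] [246, 246, 246, 246, 246, 246, 246, 246, 246, 246, 239, 178, 99, 65]
255 [119, 120, 120, 118, 120, 122, 119, 118, 126, 136, 147, 152, 151, 151, 152, 149, 152, 154] [150, 150, 149, 148, 149, 147, 151, 161, 188, 220, 237, 241, 242, 242, 243, 244] [245, 245, 245, 245, 246, 246, 246, 246, 246, 245, 236, 165, 90, 65]
300 [122, 120, 122, 121, 120, 118, 120, 124, 130, 141, 147, 150, 148, 150, 148, 151, 148, 149] [134, 133, 133, 136, 135, 139, 149, 167, 195, 224, 237, 239, 240, 241, 241, 241] [244, 245, 245, 245, 245, 246, 246, 246, 246, 245, 229, 140, 72, 68]
320 [119, 117, 119, 119, 116, 120, 120, 122, 131, 147, 149, 149, 150, 149, 146, 142, 139, 138] [133, 133, 133, 136, 136, 141, 152, 173, 205, 229, 239, 240, 242, 242, 243, 243] [244, 244, 245, 245, 245, 246, 246, 246, 246, 242, 212, 121, 70, 64]
end [246, 246, 246, 246, 246, 246, 246, 246, 246, 246, 247, 246, 191, 122, 121, 120, 122, 120, 121, 119]
face bottom [[0.5522 0.0845 0.129 ]
 [0.4987 0.0839 0.129 ]] face top [[0.5494 0.0847 0.189 ]
 [0.5019 0.0842 0.189 ]]
end [[0.5287 0.0843 0.06  ]] [[0.5286 0.0817 0.0676]]
plate left edge [[0.6564 0.1489 0.03  ]
 [0.4824 0.147  0.03  ]]
```

```bash

python3 -m creep '[0.3,-0.001,0.04,0.0015,0,0.3,-0.001,0.08,0.0015,0,0.3,-0.001,0.09,0.0015,0,0.3,-0.001,0.09,0.0015,0,0.3,-0.001,0.09,0.0015,0]'
python3 -m creep '[0.3,0,0.004,0,0,0.3,0,0.006,0,0,0.3,0,0.006,0,0]'
python3 -m creep '[0.3,0,0.002,0,0,0.3,0,0.002,0,0]'
python3 -c "from h import *;shift([.526,.0885,.0424])"
```

```text
t: 33.1
tool_pos: [0.5304, 0.0883, 0.0574]
ee_rot: [0.006, -0.003, 0.707, -0.707]
wrist_force: [-0.1, -0.2, -3.4]
grip_width: 0.0491
t: 33.48
tool_pos: [0.5283, 0.0883, 0.0493]
ee_rot: [0.005, -0.005, 0.707, -0.707]
wrist_force: [-0.4, 0.1, -3.7]
grip_width: 0.0491
t: 33.72
tool_pos: [0.5282, 0.0882, 0.0471]
ee_rot: [0.005, -0.005, 0.707, -0.707]
wrist_force: [-0.2, -0.8, -4.0]
grip_width: 0.0486
t 33.73 tcp [0.5282 0.0882 0.0471] jaw yaw -179.2 shift [ 0.0022  0.0047 -0.0003] y axis [-0.  0. -1.] w 0.0486 F [-0.2 -0.8 -4. ]
```

```bash

python3 -m creep '[0.3,0.0015,0.002,0,0,0.3,0.0015,0.003,0,0,0.3,0.0015,0.003,0,0]'
python3 -m creep '[0.3,0,0.001,0,0,0.3,0,0.001,0,0]'
python3 -m creep '[0.3,0,0.001,0,0,0.3,0,0.001,0,0]'
python3 -m creep '[0.3,0,0.001,0,0,0.3,0,0.001,0,0]'
```

```text
t: 34.1
tool_pos: [0.5268, 0.0882, 0.0442]
ee_rot: [0.005, -0.005, 0.707, -0.707]
wrist_force: [-0.7, 0.2, -3.5]
grip_width: 0.0492
t: 34.35
tool_pos: [0.5269, 0.0882, 0.0433]
ee_rot: [0.005, -0.005, 0.707, -0.707]
wrist_force: [-0.0, -0.7, -3.7]
grip_width: 0.0493
t: 34.6
tool_pos: [0.5271, 0.0882, 0.0425]
ee_rot: [0.005, -0.005, 0.707, -0.707]
wrist_force: [-0.2, 0.3, -1.7]
grip_width: 0.0491
t: 34.85
tool_pos: [0.5271, 0.0881, 0.0425]
ee_rot: [-0.005, 0.004, -0.707, 0.707]
wrist_force: [-4.8, -0.4, 7.4]
grip_width: 0.0491
```

```bash

python3 -m creep '[1,0,-0.0015,0,0,1,0,-0.0015,0,0,1,0,-0.0015,0,0,1,0,-0.0015,0,0,1,0,-0.03,0,0]'
python3 -m creep '[1,0,-0.06,0,0,1,0,-0.12,0,0,1,0,-0.17,0,0,1,0,-0.17,0,0,1,0,-0.17,0,0]'
python3 - <<'E'
from h import *
shift([.526,.0885,.2])
ci,im=snap("wrist","w10")
print(proj(ci,[[.526,.0785,.0786],[.5275,-.003,.0676]]))
cv2.imwrite("pics/c10.png",cv2.resize(im[60:300,190:420],None,fx=2.5,fy=2.5))
E
```

```text
t: 35.48
tool_pos: [0.5246, 0.0881, 0.0695]
ee_rot: [-0.003, 0.007, -0.707, 0.707]
wrist_force: [0.4, -0.9, 0.1]
grip_width: 0.0855
t: 36.1
tool_pos: [0.5267, 0.0882, 0.2406]
ee_rot: [0.004, -0.005, 0.707, -0.707]
wrist_force: [-0.1, -0.1, -0.6]
grip_width: 0.0856
t 36.10 tcp [0.5267 0.0882 0.2406] jaw yaw -179.2 shift [ 0.0006  0.0406 -0.0003] y axis [-0.001  0.    -1.   ] w 0.0856 F [-0.1 -0.1 -0.6]
[[280.84020606 183.62547679]
 [280.34598102  88.33468589]]
```

View pics/c10.png

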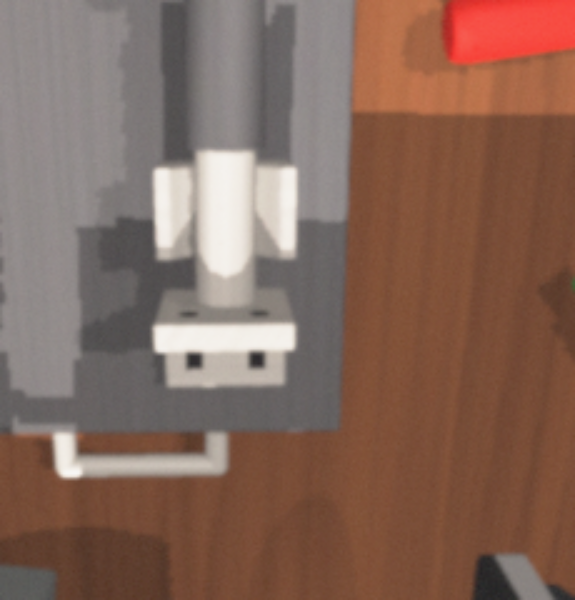

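```bash

python3 - <<'E'
from h import *
ci=bot.camera_info("wrist");im=cv2.imread("pics/w10.png");g=im[...,0].astype(int)
for c in(258,270,280,292,302):print(c,g[174:206,c].tolist())
for r in(181,182,183):print("end",r,cast(ci,[[280,r]],.0786)[0,1].round(4))
for r in(188,189,190):print("face",r,cast(ci,[[280,r]],.09)[0,1].round(4))
print("back",[cast(ci,[[280,r]],.09)[0,1].round(4) for r in(199,200,201)],cast(ci,[[252,190],[308,190]],.09).round(4).tolist())
E
```

```text
258 [81, 94, 105, 113, 115, 116, 117, 122, 124, 124, 123, 126, 125, 125, 128, 159, 211, 233, 235, 234, 233, 233, 233, 234, 233, 230, 218, 185, 174, 173, 172, 172]
270 [141, 142, 141, 140, 140, 139, 137, 129, 121, 124, 123, 123, 123, 121, 128, 158, 207, 230, 233, 234, 234, 235, 236, 236, 234, 228, 194, 128, 96, 93, 94, 92]
280 [174, 174, 175, 174, 174, 174, 172, 172, 159, 135, 121, 123, 122, 122, 128, 163, 211, 229, 234, 235, 235, 235, 235, 235, 233, 226, 203, 179, 172, 175, 174, 175]
292 [114, 120, 124, 122, 126, 124, 124, 124, 119, 113, 91, 75, 95, 116, 132, 169, 214, 231, 232, 233, 235, 235, 235, 236, 234, 214, 143, 75, 47, 45, 47, 52]
302 [102, 111, 118, 122, 123, 123, 125, 124, 125, 125, 125, 123, 123, 119, 136, 181, 221, 231, 232, 233, 234, 236, 236, 236, 234, 223, 197, 176, 169, 171, 172, 169]
end 181 0.0758
end 182 0.0767
end 183 0.0777
face 188 0.0795
face 189 0.0804
face 190 0.0813
back [np.float64(0.0895), np.float64(0.0904), np.float64(0.0913)] [[0.5503, 0.0816, 0.09], [0.5012, 0.081, 0.09]]
```

Gap measures about 3.3 mm (end y .0772, face .0806), so I'll nudge the stop 1.7 mm away.

```bash

python3 -m creep '[1,0,0.05,0,0,1,0,0.1,0,0,1,0,0.15,0,0,1,0,0.185,0,0,1,0,0.197,0,0]'
python3 -m creep '[1,0,0,0,0,0.3,0,0,0,0,0.3,0,0,0,0,0.3,0,0,0,0,0.3,0,0,0,0]'
python3 -m creep '[0.3,0,0,0,0,0.3,0,-0.003,0,0,0.3,0,-0.005,0,0,0.3,0,-0.005,0,0]'
python3 -m creep '[0.3,0,0,-0.0017,0,0.3,0,0,-0.0017,0,0.3,0,0.002,-0.0017,0,0.3,0,0.004,-0.0017,0,0.3,0,0.004,-0.0017,0]'
python3 -m creep '[0.3,0,0.001,0,0,0.3,0,0.001,0,0]'
```

```text
t: 36.78
tool_pos: [0.5228, 0.088, 0.0403]
ee_rot: [-0.002, 0.008, -0.707, 0.707]
wrist_force: [-0.8, 0.4, 0.7]
grip_width: 0.0857
t: 37.4
tool_pos: [0.5283, 0.0882, 0.046]
ee_rot: [0.006, -0.004, 0.707, -0.707]
wrist_force: [-0.6, -0.3, 5.8]
grip_width: 0.0491
t: 37.9
tool_pos: [0.5267, 0.0882, 0.0492]
ee_rot: [0.005, -0.005, 0.707, -0.707]
wrist_force: [-0.8, 0.2, -3.2]
grip_width: 0.0493
t: 38.52
tool_pos: [0.5269, 0.0899, 0.046]
ee_rot: [0.005, -0.005, 0.707, -0.707]
wrist_force: [-3.8, -0.3, 4.7]
grip_width: 0.0492
t: 38.78
tool_pos: [0.5269, 0.0899, 0.046]
ee_rot: [-0.005, 0.004, -0.707, 0.707]
wrist_force: [-6.3, -0.1, 12.5]
grip_width: 0.0495
```

```bash

python3 -m creep '[1,0,-0.002,0,0,1,0,-0.002,0,0,1,0,-0.002,0,0,1,0,-0.002,0,0,1,0,-0.03,0,0]'
python3 -m creep '[1,0,-0.06,0,0,1,0,-0.12,0,0,1,0,-0.17,0,0,1,0,-0.17,0,0,1,0,-0.17,0,0]'
python3 - <<'E'
from h import *
ci,im=snap("wrist","w11");g=im[...,0].astype(int)
shift([.627,.255,.25])
for c in(276,280,284,258,302):
    q=g[170:206,c];print(c,q.tolist())
print([(r,cast(ci,[[280,r]],.0786)[0,1].round(4),cast(ci,[[280,r]],.09)[0,1].round(4)) for r in range(178,204,3)])
E
```

```text
t: 39.4
tool_pos: [0.5245, 0.0898, 0.0724]
ee_rot: [-0.003, 0.007, -0.707, 0.707]
wrist_force: [0.5, -0.0, 0.2]
grip_width: 0.0851
t: 40.02
tool_pos: [0.5267, 0.0899, 0.2437]
ee_rot: [0.005, -0.005, 0.707, -0.707]
wrist_force: [0.3, 0.2, -0.7]
grip_width: 0.086
t 40.08 tcp [0.5261 0.0898 0.2429] jaw yaw -179.2 shift [-0.103  -0.0074 -0.1638] y axis [-0.002 -0.    -1.   ] w 0.0853 F [0.2 0.7 0.2]
276 [175, 174, 171, 171, 173, 172, 173, 172, 169, 158, 138, 127, 120, 124, 125, 125, 122, 130, 158, 207, 231, 234, 234, 234, 236, 236, 236, 235, 234, 221, 187, 176, 175, 175, 174, 172]
280 [180, 176, 175, 176, 176, 177, 173, 177, 174, 165, 147, 130, 126, 125, 123, 125, 125, 132, 159, 210, 230, 234, 235, 236, 238, 236, 235, 234, 228, 206, 182, 174, 174, 176, 176, 172]
284 [169, 169, 169, 168, 168, 169, 170, 170, 169, 156, 138, 127, 125, 123, 125, 121, 127, 131, 163, 210, 230, 234, 234, 232, 233, 234, 233, 233, 226, 206, 183, 177, 174, 172, 174, 173]
258 [83, 83, 83, 78, 88, 99, 110, 116, 116, 119, 120, 119, 123, 123, 123, 124, 126, 126, 148, 198, 229, 236, 235, 234, 234, 233, 234, 234, 233, 221, 187, 174, 170, 170, 170, 169]
302 [101, 102, 102, 103, 110, 120, 121, 122, 122, 125, 122, 123, 123, 124, 122, 127, 127, 144, 186, 224, 233, 234, 234, 233, 236, 237, 237, 235, 222, 186, 171, 173, 176, 173, 174, 170]
[(178, np.float64(0.0757), np.float64(0.0732)), (181, np.float64(0.0785), np.float64(0.0759)), (184, np.float64(0.0813), np.float64(0.0786)), (187, np.float64(0.0841), np.float64(0.0813)), (190, np.float64(0.087), np.float64(0.084)), (193, np.float64(0.0898), np.float64(0.0868)), (196, np.float64(0.0927), np.float64(0.0896)), (199, np.float64(0.0956), np.float64(0.0924)), (202, np.float64(0.0985), np.float64(0.0952))]
```

Gap is now about 5.1 mm (.0776 to .0827). Next the gauge.

```bash

python3 -m creep '[1,0,-0.03,0,9,1,-0.015,-0.04,-0.04,19,1,-0.03,-0.04,-0.08,29,1,-0.05,-0.04,-0.12,39,1,-0.068,-0.04,-0.163,49]'
python3 -m creep '[1,0,0,0,10,1,0,0,0,20,1,0,0,0,30,1,0,0,0,41,1,0,0,0,41]'
python3 - <<'E'
from h import *
shift([.627,.255,.25])
ci,im=snap("wrist","w12");print(proj(ci,[[.627,.255,.185],[.627,.255,.0]]))
E
```

```text
t: 40.7
tool_pos: [0.5924, 0.2546, 0.2819]
ee_rot: [0.292, -0.29, -0.644, 0.645]
wrist_force: [0.4, -0.6, -0.0]
grip_width: 0.0854
t: 41.32
tool_pos: [0.5919, 0.2536, 0.2821]
ee_rot: [0.497, -0.495, -0.503, 0.505]
wrist_force: [0.1, -0.1, 0.0]
grip_width: 0.0853
t 41.33 tcp [0.5919 0.2536 0.2821] jaw yaw 90.9 shift [ 0.0009  0.032  -0.0352] y axis [-0.004 -0.001 -1.   ] w 0.0853 F [ 0.1 -0.1  0. ]
[[281.19012809 260.52833734]
 [280.65634366 196.71287205]]
```

View pics/w12.png

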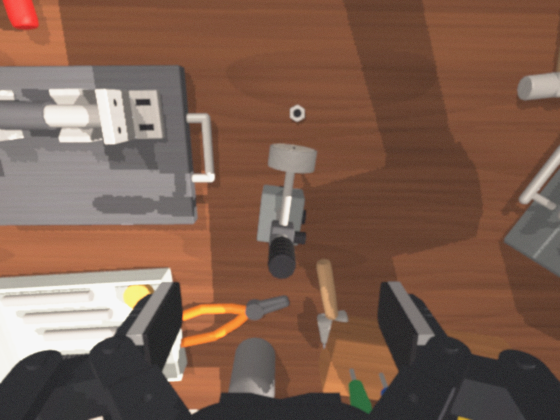

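```bash

python3 - <<'E'
from h import *
ci=bot.camera_info("wrist");im=cv2.imread("pics/w12.png").astype(int)
# knob: dark
dk=(im.max(2)<60).astype(np.uint8)*255
m=np.zeros_like(dk);m[232:285,262:303]=dk[232:285,262:303]
for c in cv2.findContours(m,0,1)[0]:
    if cv2.contourArea(c)>60:print("knob",cv2.boundingRect(c),cv2.minEnclosingCircle(c))
for r in range(252,280,3):
    q=np.where(dk[r,255:310])[0]+255; print(r,q[[0,-1]] if len(q) else None,end=" ")
# base edges: wood has R-B large
w=(im[...,2]-im[...,0]<35)
print()
for r in range(182,246,6):
    q=np.where(w[r,250:312])[0]+250; print(r,q[0],q[-1],end="; ")
print()
for c in(266,270,274,298,301):
    q=np.where(w[176:256,c])[0]+176;print(c,q[0],q[-1],end="; ")
q=np.where(w[135:180,255:330]); print("dial",q[1].min()+255,q[1].max()+255)
for r in range(144,182,4):
    q=np.where(w[r,255:330])[0]+255;print(r,q[[0,-1]] if len(q) else None,end=" ")
E
```

```text
knob (269, 237, 25, 27) ((279.5, 252.0), 15.207006454467773)
252 [270 292] 255 [270 291] 258 [269 293] 261 [269 270] 264 None 267 None 270 None 273 None 276 None 279 None 
182 285 292; 188 263 293; 194 262 303; 200 261 305; 206 260 304; 212 260 305; 218 259 305; 224 258 302; 230 258 300; 236 257 305; 242 267 305; 
266 185 241; 270 185 255; 274 186 255; 298 189 244; 301 189 244; dial 268 316
144 [272 283] 148 [270 309] 152 [269 316] 156 [269 315] 160 [268 315] 164 [268 314] 168 [274 313] 172 [286 310] 176 [285 293] 180 [285 293]
```

```bash

python3 - <<'E'
from h import *
ci=bot.camera_info("wrist");im=cv2.imread("pics/w12.png").astype(int)
g=im[...,2]
print("col282",g[232:290,282].tolist())
for r in(260,264,268,272):print(r,g[r,260:305].tolist())
print("center?",cast(ci,[[281.5,262.5]],.185))
a=cast(ci,[[263,190],[258,234]],.045);b=cast(ci,[[266,185],[301,188.5]],.045)
print("base L edge",a.round(4),"near edge",b.round(4))
print("dial front/plunger dirs",cast(ci,[[292,150],[289,178]],.1).round(4))
E
```

```text
col282 [133, 134, 134, 123, 89, 54, 47, 49, 39, 37, 46, 45, 45, 46, 43, 46, 39, 39, 48, 50, 45, 44, 55, 64, 68, 67, 67, 69, 64, 64, 64, 68, 68, 68, 61, 62, 67, 63, 63, 62, 66, 68, 66, 69, 68, 72, 90, 112, 124, 125, 127, 130, 131, 133, 132, 132, 133, 132]
260 [127, 126, 128, 125, 127, 128, 125, 110, 84, 53, 51, 56, 63, 63, 69, 64, 67, 62, 62, 63, 63, 64, 64, 65, 69, 65, 64, 66, 64, 65, 68, 68, 66, 61, 68, 89, 105, 108, 101, 104, 101, 99, 100, 103, 102]
264 [119, 117, 121, 117, 118, 119, 112, 93, 68, 60, 59, 63, 66, 66, 66, 66, 66, 64, 64, 64, 64, 63, 68, 64, 63, 61, 64, 70, 67, 67, 66, 62, 61, 67, 71, 86, 107, 114, 108, 99, 100, 101, 97, 98, 95]
268 [129, 125, 123, 120, 126, 123, 122, 116, 93, 70, 66, 66, 66, 60, 62, 62, 67, 63, 63, 66, 66, 68, 67, 65, 65, 67, 68, 67, 65, 65, 67, 66, 64, 70, 77, 99, 115, 119, 122, 120, 123, 123, 120, 114, 106]
272 [123, 126, 124, 126, 123, 121, 127, 126, 120, 109, 89, 76, 67, 66, 69, 63, 68, 62, 66, 69, 71, 66, 66, 63, 66, 65, 60, 66, 63, 65, 66, 68, 74, 95, 120, 125, 125, 125, 126, 125, 124, 130, 126, 123, 122]
center? [[0.62905411 0.25534661 0.185     ]]
base L edge [[0.6074 0.2345 0.045 ]
 [0.6614 0.2286 0.045 ]] near edge [[0.6015 0.238  0.045 ]
 [0.6049 0.2778 0.045 ]]
dial front/plunger dirs [[0.5542 0.2644 0.1   ]
 [0.581  0.2622 0.1   ]]
```

```bash

python3 -m creep '[1,0.0015,0,-0.02,0,1,0.0015,0,-0.04,0,1,0.0015,0,-0.04,0,1,0.0015,0,-0.04,0]'
python3 - <<'E'
from h import *
shift([.632,.2555,.15])
ci,im=snap("wrist","w13");g=im[...,2].astype(int)
print(proj(ci,[[.632,.2555,.185],[.632,.2555,.145]]).round(1))
for r in range(225,330,8):
    q=np.where((g[r,240:320]<85))[0]+240;print(r,(q[0],q[-1]) if len(q) else None,end=" ")
print("col",g[225:345,281].tolist())
E
```

```text
t: 41.88
tool_pos: [0.6322, 0.2558, 0.2838]
ee_rot: [0.497, -0.496, -0.503, 0.504]
wrist_force: [-0.0, 1.0, -0.4]
grip_width: 0.0855
t 41.88 tcp [0.6322 0.2558 0.2838] jaw yaw 90.8 shift [-0.0003  0.1338  0.    ] y axis [-0.001 -0.    -1.   ] w 0.0855 F [-0.   1.  -0.4]
[[279.4 216.2]
 [279.4 201.1]]
225 (np.int64(269), np.int64(290)) 233 None 241 None 249 None 257 None 265 None 273 (np.int64(250), np.int64(286)) 281 (np.int64(261), np.int64(261)) 289 None 297 None 305 None 313 None 321 (np.int64(264), np.int64(268)) 329 (np.int64(264), np.int64(273)) col [52, 54, 53, 60, 82, 104, 115, 114, 112, 111, 109, 106, 108, 110, 107, 111, 113, 117, 116, 114, 114, 112, 109, 111, 110, 111, 113, 110, 111, 111, 114, 117, 117, 118, 118, 118, 119, 119, 118, 119, 120, 124, 116, 104, 90, 90, 99, 104, 106, 101, 99, 97, 104, 102, 99, 91, 90, 94, 104, 110, 111, 109, 110, 111, 114, 119, 117, 119, 118, 120, 116, 112, 115, 114, 109, 113, 109, 107, 108, 110, 115, 120, 125, 122, 119, 118, 112, 113, 116, 122, 123, 124, 124, 121, 117, 115, 111, 114, 115, 114, 116, 121, 114, 112, 113, 111, 114, 114, 116, 116, 111, 110, 110, 111, 105, 101, 96, 93, 98, 97]
```

```bash

python3 - <<'E'
from h import *
ci=bot.camera_info("wrist");g=cv2.imread("pics/w13.png").astype(int)[...,2]
for r in range(200,232,4):
    q=np.where((g[r,255:310]<85))[0]+255;print(r,(q[0],q[-1]) if len(q) else None,end=" ")
print("col",g[185:232,280].tolist())
print(cast(ci,[[280,216],[280,215]],.185))
E
```

```text
200 (np.int64(267), np.int64(304)) 204 (np.int64(266), np.int64(292)) 208 (np.int64(266), np.int64(293)) 212 (np.int64(265), np.int64(293)) 216 (np.int64(265), np.int64(294)) 220 (np.int64(266), np.int64(293)) 224 (np.int64(268), np.int64(291)) 228 (np.int64(274), np.int64(285)) col [111, 118, 119, 119, 116, 98, 61, 40, 41, 44, 44, 40, 46, 41, 37, 38, 41, 37, 46, 50, 54, 50, 56, 48, 51, 55, 50, 55, 54, 53, 53, 49, 55, 51, 50, 52, 52, 48, 57, 53, 52, 55, 53, 59, 77, 101, 112]
[[0.63188427 0.25598649 0.185     ]
 [0.63109948 0.25597572 0.185     ]]
```

Knob centre measured at (.6316,.2556), under the TCP. Descending and gripping.

```bash

python3 -m creep '[1,0,0.04,0,0,1,0,0.08,0,0,1,0,0.115,0,0,1,0,0.13,0,0,1,0,0.134,0,0]'
python3 -m creep '[1,0,0,0,0,1,0,0,0,0,0.05,0,0,0,0,0.05,0,0,0,0,0.05,0,0,0,0]'
python3 -m creep '[0.05,0,0,0,0,0.05,0,0,0,0,0.05,0,0,0,0,0.05,0,0,0,0]'
python3 -m creep '[0.05,0,-0.005,0,0,0.05,0,-0.012,0,0,0.05,0,-0.02,0,0,0.05,0,-0.03,0,0,0.05,0,-0.03,0,0]'
```

```text
t: 42.55
tool_pos: [0.632, 0.2558, 0.1502]
ee_rot: [0.497, -0.496, -0.503, 0.504]
wrist_force: [-0.7, -0.6, 0.2]
grip_width: 0.0853
t: 43.18
tool_pos: [0.6328, 0.2559, 0.1504]
ee_rot: [-0.497, 0.497, 0.503, -0.503]
wrist_force: [-0.0, 0.2, 0.2]
grip_width: 0.0325
t: 43.68
tool_pos: [0.6328, 0.2557, 0.1505]
ee_rot: [-0.497, 0.497, 0.503, -0.503]
wrist_force: [-0.1, -1.8, 2.2]
grip_width: 0.0205
t: 44.3
tool_pos: [0.6337, 0.2561, 0.1819]
ee_rot: [-0.496, 0.497, 0.504, -0.502]
wrist_force: [0.8, -0.4, -7.0]
grip_width: 0.0207
```

```bash

python3 -m creep '[0.05,0,-0.025,0,0,0.05,0,-0.06,0,0,0.05,0,-0.085,0,0,0.05,0,-0.095,0,0,0.05,0,-0.095,0,0]'
python3 -m creep '[0.05,-0.02,0,0,0,0.05,-0.055,0,0,0,0.05,-0.095,0,0,0,0.05,-0.13,0,0,0,0.05,-0.16,0,0,0]'
python3 -m creep '[0.05,-0.035,0,0.006,-2,0.05,-0.065,0,0.015,-4,0.05,-0.085,0,0.025,-6.6,0.05,-0.097,0,0.034,-6.6,0.05,-0.097,0,0.034,-6.6]'
python3 -m creep '[0.05,0,0,0,0,0.05,0,0,0,0]'
python3 - <<'E'
from h import *
shift([.6035,-.001,.19])
ci,im=snap("wrist","w14");ci2,im2=snap("scene","s14");ci3,im3=snap("top","t14")
i=im.astype(int);w=(i[...,2]-i[...,0]<35)
# expected projections: base corners if yaw right (underside = TCPz-.1505), plunger tip
s=bot.observe()["tool_pos"];zu=s[2]-.1505
k=np.array([s[0]-.001,s[1],0]);c,sn=np.cos(.0192),np.sin(.0192)
P=lambda x,y,z:k+np.array([c*x-sn*y,sn*x+c*y,zu+z])
print("underside",zu,"base",proj(ci,[P(-20,-25,0)*[1,1,1] if 0 else P(-.02,-.025,0),P(-.02,.025,0),P(.04,-.025,.045),P(.04,.025,.045),P(-.02,-.025,.045),P(-.02,.025,.045)]).round(1).tolist())
print("plunger",proj(ci,[P(-.075,0,.057)]).round(1),"shaft mid",proj(ci,[[.5275,-.003,.0676]]).round(1))
E
```

```text
t: 44.92
tool_pos: [0.6331, 0.2559, 0.2755]
ee_rot: [-0.496, 0.497, 0.504, -0.503]
wrist_force: [0.1, -0.4, -8.4]
grip_width: 0.0206
t: 45.55
tool_pos: [0.6338, 0.0932, 0.2737]
ee_rot: [0.497, -0.497, -0.502, 0.504]
wrist_force: [0.8, -0.1, -8.0]
grip_width: 0.0205
t: 46.18
tool_pos: [0.6009, -0.0024, 0.2748]
ee_rot: [0.468, -0.467, -0.53, 0.531]
wrist_force: [1.1, 0.5, -7.9]
grip_width: 0.0201
t: 46.42
tool_pos: [0.6024, -0.0008, 0.2752]
ee_rot: [-0.467, 0.467, 0.531, -0.531]
wrist_force: [0.6, -0.1, -7.6]
grip_width: 0.0203
t 46.42 tcp [ 0.6024 -0.0008  0.2752] jaw yaw 97.4 shift [-0.0004  0.0852 -0.001 ] y axis [ 0.  0. -1.] w 0.0203 F [ 0.6 -0.1 -7.6]
underside 0.1247272470454174 base [[253.4, 170.8], [310.8, 177.0], [242.9, 256.3], [305.3, 262.5], [249.0, 182.9], [316.0, 190.1]]
plunger [[292.1 109.9]] shaft mid [[287.3 107.5]]
```

```bash

python3 - <<'E'
from h import *
ci=bot.camera_info("wrist");im=cv2.imread("pics/w14.png").astype(int)
g=cv2.GaussianBlur(im[...,1].astype(np.uint8),(3,3),0).astype(int)
for r in range(180,256,8):
    a=np.abs(np.diff(g[r,225:275]));b=np.abs(np.diff(g[r,292:335]))
    print(r,"L",225+a.argmax(),a.max(),"R",292+b.argmax(),b.max())
for c in range(252,312,8):
    a=np.abs(np.diff(g[155:200,c]));o=a.argsort()[::-1][:3];print(c,[(155+k,a[k]) for k in o])
# dial extent: bright
for r in range(60,160,6):
    q=np.where(im[r,240:345].min(1)>150)[0]+240;print(r,(q[0],q[-1],len(q)) if len(q) else None,end=" ")
E
```

```text
180 L 251 11 R 297 50
188 L 250 21 R 296 50
196 L 249 21 R 295 24
204 L 268 7 R 314 20
212 L 271 4 R 312 43
220 L 246 30 R 311 44
228 L 263 30 R 310 44
236 L 262 41 R 308 31
244 L 260 32 R 307 32
252 L 260 34 R 302 31
252 [(np.int64(184), np.int64(23)), (np.int64(185), np.int64(18)), (np.int64(183), np.int64(18))]
260 [(np.int64(184), np.int64(24)), (np.int64(185), np.int64(24)), (np.int64(186), np.int64(18))]
268 [(np.int64(186), np.int64(26)), (np.int64(185), np.int64(24)), (np.int64(187), np.int64(18))]
276 [(np.int64(187), np.int64(26)), (np.int64(186), np.int64(24)), (np.int64(188), np.int64(18))]
284 [(np.int64(170), np.int64(3)), (np.int64(165), np.int64(3)), (np.int64(178), np.int64(3))]
292 [(np.int64(155), np.int64(6)), (np.int64(157), np.int64(2)), (np.int64(156), np.int64(2))]
300 [(np.int64(190), np.int64(23)), (np.int64(189), np.int64(20)), (np.int64(178), np.int64(17))]
308 [(np.int64(191), np.int64(22)), (np.int64(190), np.int64(21)), (np.int64(192), np.int64(16))]
60 None 66 None 72 None 78 (np.int64(240), np.int64(256), 17) 84 (np.int64(240), np.int64(327), 21) 90 (np.int64(240), np.int64(344), 36) 96 (np.int64(240), np.int64(344), 91) 102 (np.int64(240), np.int64(344), 100) 108 (np.int64(240), np.int64(344), 100) 114 (np.int64(240), np.int64(344), 99) 120 (np.int64(240), np.int64(344), 98) 126 (np.int64(240), np.int64(344), 96) 132 (np.int64(265), np.int64(344), 80) 138 (np.int64(290), np.int64(344), 55) 144 (np.int64(292), np.int64(303), 12) 150 (np.int64(291), np.int64(303), 13) 156 (np.int64(287), np.int64(302), 16)
```

```bash

python3 - <<'E'
from h import *
ci=bot.camera_info("wrist");z=.1247+.045
n=cast(ci,[[252,184.6],[260,185.2],[268,186.3],[276,187.2],[300,190.2],[308,191.2]],z)[:,:2]
print("near yaw",np.degrees(np.arctan(-np.polyfit(n[:,1],n[:,0],1)[0])),n.mean(0))
for P in([[249.5,196],[246.5,220]],[[314.5,204],[312.5,212],[311.5,220],[310.5,228],[307.5,244]]):
    q=cast(ci,P,z)[:,:2];f=np.polyfit(q[:,0],q[:,1],1);print("side yaw",np.degrees(np.arctan(f[0])),"y at x=.6025",np.polyval(f,.6025))
print(bot.observe()["tool_pos"])
E
```

```text
near yaw 0.28669761661950993 [ 0.58248861 -0.00539066]
side yaw -1.1086741308249404 y at x=.6025 -0.025470404934092555
side yaw 0.07130797767537518 y at x=.6025 0.023819372766233405
[ 0.6023508  -0.00097746  0.27522725]
```

```bash

python3 -m creep '[0.05,-0.001,0.02,0,-1,0.05,-0.001,0.045,0,-1,0.05,-0.001,0.07,0,-1,0.05,-0.001,0.083,0,-1,0.05,-0.001,0.083,0,-1]'
python3 -m creep '[0.05,0,0.004,0,0,0.05,0,0.006,0,0,0.05,0,0.006,0,0]'
python3 -m creep '[0.05,0,0.002,0,0,0.05,0,0.002,0,0]'
python3 -m creep '[0.05,0,0.001,0,0,0.05,0,0.001,0,0]'
```

```text
t: 47.2
tool_pos: [0.6014, -0.0024, 0.1913]
ee_rot: [0.463, -0.461, -0.535, 0.536]
wrist_force: [-0.5, 0.3, -7.0]
grip_width: 0.0203
t: 47.58
tool_pos: [0.6024, -0.0027, 0.1867]
ee_rot: [-0.462, 0.462, 0.535, -0.535]
wrist_force: [-0.0, 0.3, -6.8]
grip_width: 0.0204
t: 47.82
tool_pos: [0.6021, -0.0026, 0.1842]
ee_rot: [0.462, -0.462, -0.535, 0.535]
wrist_force: [-1.1, 0.0, -8.1]
grip_width: 0.0204
t: 48.08
tool_pos: [0.6022, -0.0026, 0.1832]
ee_rot: [0.462, -0.462, -0.535, 0.535]
wrist_force: [-0.6, 0.3, -6.8]
grip_width: 0.0203
```

```bash

python3 -m creep '[0.05,0,0.001,0,0,0.05,0,0.001,0,0]'
python3 -m creep '[0.05,0,0.001,0,0,0.05,0,0.001,0,0]'
python3 -m creep '[0.05,0,0.001,0,0,0.05,0,0.001,0,0]'
```

```text
t: 48.32
tool_pos: [0.6022, -0.0026, 0.1822]
ee_rot: [0.462, -0.462, -0.535, 0.535]
wrist_force: [-0.6, 0.4, -7.4]
grip_width: 0.0205
t: 48.58
tool_pos: [0.6022, -0.0026, 0.1812]
ee_rot: [0.462, -0.462, -0.535, 0.535]
wrist_force: [0.4, -0.1, -8.7]
grip_width: 0.0205
t: 48.82
tool_pos: [0.6024, -0.0026, 0.1805]
ee_rot: [-0.462, 0.462, 0.535, -0.535]
wrist_force: [-0.4, -0.9, -6.3]
grip_width: 0.0209
```

```bash

python3 -m creep '[0.05,0,0.001,0,0,0.05,0,0.001,0,0]'
python3 -c "
from h import *
snap('scene','s15');snap('wrist','w15')"
```

```text
t: 49.08
tool_pos: [0.6026, -0.0027, 0.1805]
ee_rot: [-0.462, 0.463, 0.535, -0.535]
wrist_force: [-1.9, -0.5, 2.6]
grip_width: 0.0205
```

```bash

python3 -m creep '[0.3,0,0,0,0,0.5,0,0,0,0,1,0,0,0,0,1,0,0,0,0,1,0,0,0,0]'
python3 -m creep '[1,0,-0.01,0,0,1,0,-0.03,0,0,1,0,-0.06,0,0,1,0,-0.09,0,0,1,0,-0.1,0,0]'
python3 -m creep '[1,0,0,0.03,0,1,0,0,0.06,0,1,0,0,0.06,0]'
python3 - <<'E'
from h import *
shift([.6024,-.0026,.3])
ci,im=snap("wrist","w16");g=im[...,2].astype(int)
print("knob pred",proj(ci,[[.6024,-.0026,.215]]).round(1),"plunger",proj(ci,[[.5275,-.003,.087]]).round(1),"shaft ends",proj(ci,[[.526,.0785,.0676],[.5293,-.103,.0676]]).round(1))
u,v=proj(ci,[[.6024,-.0026,.215]])[0].astype(int)
for r in range(v-24,v+26,6):
    q=np.where(im[r,u-30:u+30].max(1)<90)[0]+u-30;print(r,(q[0],q[-1]) if len(q) else None,end=" ")
print()
i=im.astype(int);w=(i.min(2)>150)
for r in range(60,180,8):
    q=np.where(w[r,180:380])[0]+180;print(r,(q[0],q[-1],len(q)) if len(q) else None,end=" ")
E
```

```text
t: 49.8
tool_pos: [0.6023, -0.0026, 0.1792]
ee_rot: [-0.462, 0.462, 0.535, -0.535]
wrist_force: [0.1, 0.2, -0.0]
grip_width: 0.0849
t: 50.42
tool_pos: [0.6034, -0.0027, 0.2821]
ee_rot: [-0.461, 0.463, 0.536, -0.534]
wrist_force: [-0.1, -0.9, -0.2]
grip_width: 0.0853
t: 50.8
tool_pos: [0.5408, -0.0113, 0.279]
ee_rot: [0.463, -0.462, -0.535, 0.535]
wrist_force: [0.3, 1.1, 0.2]
grip_width: 0.0858
t 50.80 tcp [ 0.5408 -0.0113  0.279 ] jaw yaw 98.3 shift [-0.0003 -0.0211 -0.0622] y axis [-0.002  0.    -1.   ] w 0.0858 F [0.3 1.1 0.2]
knob pred [[279.5 315.9]] plunger [[289.9 174.6]] shaft ends [[366.1 180.4]
 [193.2 158.7]]
291 (np.int64(266), np.int64(292)) 297 (np.int64(266), np.int64(292)) 303 (np.int64(265), np.int64(293)) 309 (np.int64(265), np.int64(293)) 315 (np.int64(265), np.int64(293)) 321 (np.int64(268), np.int64(290)) 327 None 333 None 339 None 
60 None 68 None 76 None 84 None 92 None 100 None 108 None 116 None 124 None 132 None 140 (np.int64(227), np.int64(239), 13) 148 (np.int64(227), np.int64(259), 33) 156 (np.int64(182), np.int64(354), 86) 164 (np.int64(181), np.int64(343), 84) 172 (np.int64(181), np.int64(379), 107)
```

```bash

python3 -m creep '[1,0.04,-0.02,0.03,0,1,0.1,-0.02,0.06,0,1,0.15,-0.02,0.06,0,1,0.2,-0.02,0.06,0,1,0.25,-0.02,0.06,0]'
python3 -m creep '[1,0.05,0,0,0,1,0.1,0,0,0,1,0.12,0,0,0,1,0.12,0,0,0]'
python3 - <<'E'
from h import *
ci,im=snap("top","t17");cs,ims=snap("scene","s17")
C=np.array([.567,.023]);th=np.radians(1.1)
W=lambda x,y,z:[C[0]+np.cos(th)*x-np.sin(th)*y,C[1]+np.sin(th)*x+np.cos(th)*y,z]
pts=dict(knobtop=W(.035,-.025,.215),shaftend=W(-.04,.055,.0676),tail=W(-.04,-.125,.0676),stoptop=W(-.04,.065,.09),dial=W(-.04,-.025,.13))
for k,p in pts.items():print(k,"top",proj(ci,[p]).round(1),"scene",proj(cs,[p]).round(1))
g=im.astype(int)
dk=((g.max(2)<60)).astype(np.uint8)*255;m=np.zeros_like(dk);m[130:220,240:310]=dk[130:220,240:310]
for c in cv2.findContours(m,0,1)[0]:
    if cv2.contourArea(c)>15:print("dark",cv2.boundingRect(c))
br=((g.min(2)>135)).astype(np.uint8)*255;m=np.zeros_like(br);m[125:235,205:335]=br[125:235,205:335]
for c in cv2.findContours(m,0,1)[0]:
    if cv2.contourArea(c)>8:print("bright",cv2.boundingRect(c),cv2.contourArea(c))
E
```

```text
t: 51.48
tool_pos: [0.4476, 0.2294, 0.2992]
ee_rot: [-0.462, 0.462, 0.535, -0.535]
wrist_force: [0.8, 0.2, 0.7]
grip_width: 0.0857
t: 51.98
tool_pos: [0.4299, 0.3471, 0.2987]
ee_rot: [0.462, -0.462, -0.535, 0.536]
wrist_force: [-0.9, -0.5, 0.6]
grip_width: 0.0854
knobtop top [[278.3 141.2]] scene [[318.  214.9]]
shaftend top [[248.2 186. ]] scene [[321.2 225.1]]
tail top [[318.8 182.9]] scene [[271.3 248.1]]
stoptop top [[243.7 184.7]] scene [[324.4 218.8]]
dial top [[279.7 180.3]] scene [[300.7 220.4]]
bright (231, 175, 16, 24) 262.0
bright (267, 140, 7, 7) 31.5
bright (212, 137, 115, 70) 4321.0
```

```bash

python3 - <<'E'
from h import *
im=cv2.imread("pics/t17.png");g=im[...,1].astype(int)
print("    "+" ".join("%3d"%c for c in range(240,324,3)))
for r in range(132,206,3):print(r," ".join("%3d"%v for v in g[r,240:324:3]))
E
```

```text
240 243 246 249 252 255 258 261 264 267 270 273 276 279 282 285 288 291 294 297 300 303 306 309 312 315 318 321
132 115 113 114 113 114 116 100 104 101 105 103 105 105 112 115 115 113 114 117 117 121 114 116 117 115 114 116 116
135 119 114 119 114 118 118 118 108 109 104 109 108 105 107 118 110 113 108 107 105 108 106 102 106 117 114 117 114
138  93  96  94  97 102  99 106 105 103 104 109 104  87  84 101 114 123 152 133 129 132 130 132 138 163 109 117 118
141 130 145 140 171 154 151 152 154 134 135 164 167  79  80  83 221 154 156 154 149 152 155 152 149 150  97  89  94
144 149 150 154 151 152 154 151 156 135 137 194 188  77  75  73 222 137 132 134 133 134 130 131 127 147 107  83  85
147 149 150 152 152 150 152 149 152 135 135 104  87  69  60  86 222 115 114 114 111 110 113 116 113 152 131  86  83
150 151 150 152 154 152 152 153 154 134 115  79  84 134 118 138 220 126 115 109 110 113 109 111 111 153 144  81  90
153 149 148 148 149 149 154 148 134 131  67 195 218  96 206  94 194 129 113 112 110 108 109 109 108 151 147  85  75
156 150 148 147 145 150 153 134 132 134  61 192 222 217 252 
[... 1211 characters left out ...]
 124
189 162 253 139 168 164 190 194 192 204 186 109 111 110 107 106 107 107 110 193 212 224 221 129 107 106 107  81  81
192 121 253 152 109 105 158 203 226 228 184 109 106 108 110 109 108 131 107 253 248 252 253 207 109 111 105  90  84
195 193 157 135 105 108 196 233 217 219 153 108 108 110 108 109 106 108 151 130 122 115 115 108 111 110 130 102  80
198 136 115 119 104 112 110 115 142 151 149 153 151 154 153 150 149 148 148 151 152 147 150 147 146 149 148 129  82
201 107 108 108 108 106 106 114 150 148 152 151 150 145 151 147 146 149 149 148 155 155 150 150 146 150 147 144  81
204 108 107 109 109 111 109 118 148 151 152 156 152 151 153 150 150 150 149 146 150 142 134 131 122 124 118 118  83
```

```bash
python3 -c "
from workcell import bot
print(bot.hand_in())"
```

```text
the job is handed in; nothing more can be done
None
```

The setup is finished and handed in at about 52 s of the 128 s allowed, built in the order asked. Nothing dropped, and I did not touch the file.

What the last checks showed:
- **V-blocks and shaft:** The shaft lies in both vees along the plate's length, with the threaded tail to the right. Each block is within about 1 to 2 mm of its journal's middle, and contact came at the expected seated height.
- **Stop:** The first placing gave a gap of only about 3.3 mm, so I regripped the stop and moved it. The gap then measured 5.1 mm, give or take about 1 mm. Its face matched the plate edge to within a few tenths of a degree, measured before that nudge.
- **Gauge:** It stands upright behind the shaft. In the top view the dial (column 280) lines up with the middle of the thick part (column 279.5).

**Disagreements and limits:**
- While I held the shaft, two estimates of its middle differed by about 5 mm. I used the closer view, and the later look confirmed it.
- The fingers read 26 mm on the 28 mm part, so I regripped it lower; the reading stayed the same.
- I had used all 16 picture views before placing the gauge, so the final check came from pixel values, not from viewing a picture. It did not measure the plunger tip itself or its 5 mm clearance.

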